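# Open the dust cover, set the air valve and load the drying grate

### The arm

A 6-joint arm with a two-finger parallel gripper is mounted at the origin on the work surface. World frame = base frame: x ahead of the robot, y to its left, z up, the work surface at z = 0. Lengths are in m, angles in rad, forces in N, time in s.
With the tool pointing down it reaches from about 0.35 to 0.975 m from the base axis. Payload 4.9 kg.
Tool frame: the origin (TCP) lies at the very end of the fingers, on their centre line; the grasp point (between the pads) lies 19 mm behind it (manip.grip_depth is the distance from the TCP to the grasp point, in m); z points along the fingers, x is the direction in which the jaws open and shut, and the axes are right-handed (so a half turn about z gives the same grasp; the last joint's range is limited). The gripper opens to 85 mm and grips with 20 to 120 N. Pads are 22 mm wide; open, the fingers measure 114 mm over their backs; the gripper's body (76 mm by 85 mm) begins 54 mm behind the grasp point. The pads swing forward as they close: fully open they stand 13 mm farther back than shut.
Start: joints at [1.23, 0.053, 1.613, -0, 1.476, -0.119], TCP at [0.137, 0.61, 0.231] pointing down, gripper open.
Joint ranges: [-3.01, 3.01], [-1.01, 2.22], [0.06, 2.58], [-1.02, 4.17], [0.09, 2.62], [-3.14, 3.14]. Speed limits (rad/s): [2.57, 2.57, 3.14, 3.14, 3.14, 3.14].

### API

Orientations are given as a unit quaternion [w, x, y, z].
In Python, from plant import manip gives the robot as it stands. The module is installed in compiled form; this text tells all that it offers.
- The arm moves only by the shell command python3 -m crank 'ROWS' [OPENING]. ROWS is JSON, a list of rows, each a list of 4 numbers: the shift along the tool's x, y, z in cm, then the turn about the tool's z in units of 6 degrees (1.0 is 6 degrees). A call has 1 to 10 rows; each row shifts and turns the commanded pose from where the row before left it, along the tool's axes as they then stand; what a row does not reach is not made up. A row lasts 1/12 s, in which the tool goes at most 41.7 mm and 7.16 degrees, less where a joint would pass 70% of its speed; a pose out of reach is approached as far as the arm can. A call with a gripper value outside its range is refused whole. OPENING is the opening, from 0 (shut) to 1 (fully open), set as the call begins (- or left out, the last holds). The fingers move at their own pace and stop on an object; the grip force is fixed at half the most. Time passes only in rows, so rows that do not move let the fingers close. It gives the time, the measured TCP pose, the force and the opening at its end, in the units of the state.
- manip.state(): the state, without advancing time (a new reading comes with each control period).
- manip.grab_frame(name): name is "scene" or "top" or "wrist"; returns a dict with "img" (384x512x3 uint8, red, green, blue), "intrinsics" (3x3 intrinsics, pixels), "position" and "orientation" of the camera in the world. Camera axes: x right, y up, looking along -z (the intrinsics and any distortion apply to the point x, -y, -z); pixel columns grow to the right and rows downward; lengths in m; the calibration is good to about 2 mm. A picture is of the moment at which its call begins. There is no depth.
- manip.job_done(): hands the job in, once; it reports no verdict.
The state is a dict: "time": time; "joint_pos": joint angles; "joint_vel": joint speeds; "joint_efforts": joint torques, N m; "tool_pos": TCP position; "tool_rot": TCP orientation; "contact_force": force on the tool from outside, world axes, zero at the start; "ft_torque": the same for the moment, N m; "gripper_width": opening from 0.0 (shut) to 1.0 (fully open).
Only numpy, scipy, OpenCV 4.12 (cv2) and the standard library are available. Lean on these libraries where they do the work, as an engineer would, in place of code of your own. Each camera call takes 0.05 s, during which the arm holds its last target.

### The job

Set the plaster moulds to dry: with the flat lifter, pry the snap-fit cover off the valve stand at its notch, turn the valve underneath to half open (45 degrees, the longest mark), and stand every mould upright inside the rim of the drying grate, humps up. Leave the cover, open side down, and the lifter lying flat on the plywood board, and do not disturb the other things on the bench.

Things in the scene. Friction and masses are not known exactly. Their poses are not given: they have to be found in the camera images.
- stand: Fixed grey steel valve stand, a block 85 mm high. Origin: on its underside, below the valve axis; own x runs away from the notch end, y left, z up. It spans x -85 to +75 mm, y -55 to +55 mm. On its flat top: the valve, over it the snap-fit cover, steel fences 5 mm high along the cover's long sides (y 33.5 to 37.5 mm, both sides) and behind it
- cover_mid (a point): Loose white plastic cover, a hollow cap open below: 110 long (own x), 64 wide (y), 45 mm high, walls 4 mm, about 130 g. Point: its centre, 22.5 mm above the rim. Snapped on the stand at the start, centred over the valve, axes along the stand's, tabs at the foot of its front (-x) wall held by spring catches
- cover_notch (a point): Middle of the notch in the foot of the cover's front (-x) wall, on its outer face: 28 wide, 7 mm high, open to the hollow; a black bar on the top marks this end. The blade goes in level along the cover's +x, 8 to 20 mm past this face. About 20 N upward here frees the tabs; when raised 6 to 7 mm it snaps up and stays 9 mm up (0.08 rad tilt). It then lifts straight off
- lifter_mid (a point): Flat-bladed lifter, 90 g: wooden handle 95 long, 20 wide, 24 mm high; steel blade 68 long, 16 wide, 3.5 mm thick from the handle's +x end at mid-height. Point: centre of the handle; own x along the blade, y across, z up. Starts flat on the board, blade away from the robot. Both faces alike
- lifter_tip (a point): Tip of the lifter's blade, on its centre line, 112.5 mm in front of the handle's centre
- valve (a joint): Needle valve in the stand, rad: 0 closed (bar handle across the stand, pointer to the stand's +y), pi/2 fully open (pointer to its -x). Grows anticlockwise seen from above, stays where left, stops at both ends, needs about 0.06 N m. Half open is pi/4 (45 degrees), the longest dial mark. Nearly shut at the start (up to 0.3)
- valve_grip (a point): Centre of the valve's bar handle, on the turning axis, 21 mm above the stand's top; own y runs along the bar. The bar is 48 mm long, 12 mm wide, and spans 8 to 34 mm above the stand's top. It is under the cover at the start
- board: Fixed plywood tool board, 190 (x) x 230 (y) mm, 8 mm thick. Origin: centre of its underside. The lifter lies on the right half of it at the start (about y = -60 mm); the left half is free for the cover
- grate: Fixed metal drying grate, a square tray 212 x 212 mm with a flat slatted floor 200 x 200 mm, 24 mm above the table, and a rim that stands 8 mm above the floor. Origin: centre of its underside. Empty at the start; room for all moulds, two by two
- stand_edge (a point): Middle of the stand's upper front edge (x = -85 mm, 85 mm up), 30 mm in front of the cover's front wall: the fulcrum for prying. On the top behind it two spring catches stand before the cover's front wall, at y 16 to 34 mm on either side, 10 mm high; the lane between them to the notch is 32 mm wide
- mould0_mid (a point): Loose white plaster mould (2 to 4 of these are present): round foot 66 mm across and 28 mm high, on it a round hump 40 mm across and 34 mm high, 62 mm high in all, about 220 g. Point: its centre, 31 mm above its underside; z up. Stands on the table, foot down, to the right of the stand
- mould1_mid (a point): Loose white plaster mould (2 to 4 of these are present): round foot 66 mm across and 28 mm high, on it a round hump 40 mm across and 34 mm high, 62 mm high in all, about 220 g. Point: its centre, 31 mm above its underside; z up. Stands on the table, foot down, to the right of the stand
- mould2_mid (a point): Loose white plaster mould (2 to 4 of these are present): round foot 66 mm across and 28 mm high, on it a round hump 40 mm across and 34 mm high, 62 mm high in all, about 220 g. Point: its centre, 31 mm above its underside; z up. Stands on the table, foot down, to the right of the stand
- mould3_mid (a point): Loose white plaster mould (2 to 4 of these are present): round foot 66 mm across and 28 mm high, on it a round hump 40 mm across and 34 mm high, 62 mm high in all, about 220 g. Point: its centre, 31 mm above its underside; z up. Stands on the table, foot down, to the right of the stand
- bowl: White bowl, 110 mm across, 50 mm high; a bystander, not part of the job: leave it where it is. Origin: centre of its underside
- cup: White cup, 72 mm across, 80 mm high; a bystander, not part of the job: leave it where it is. Origin: centre of its underside
- jar: Lidded amber glass jar, 70 mm across, 100 mm high; a bystander, not part of the job: leave it where it is. Origin: centre of its underside
- brush: Flat brush with wooden handle, 200 mm long; a bystander, not part of the job: leave it where it is. Origin: centre of its underside
- block: Plain rectangular plaster block, 90 x 70 x 60 mm; a bystander, not part of the job: leave it where it is. Origin: centre of its underside
- rule: Steel rule, 200 x 30 x 6 mm; a bystander, not part of the job: leave it where it is. Origin: centre of its underside
Not all that is in view belongs to the job. Leave any yellow look-alike of the part that bears cover_mid alone.

How it is judged:
By the outcome, as a careful person would: the job done as asked, in the order asked, and still so for the second after the job is handed in, with the robot touching nothing.
Of mould0, mould1, mould2, mould3 only 2 to 4 are there at a start; the rules pass over those that are not, and their reading is None.
At some moment in a run one of mould0, mould1, mould2, mould3 may be knocked a few centimetres aside while the robot is not near it.
It also fails if it takes over 208 s, if anything falls off the work surface, if the arm or the gripper's body presses on something with over 40 N, if the wrist force passes 120 N, or if a joint passes its speed limit or range.

## Working session

There is one attempt and no reset: what is moved stays moved. The work goes in short steps, Python scripts to look and compute and a shell command to move; the robot and the scene stay as the last step left them, time stands still between calls to the robot, and variables do not carry over. Pictures are saved under pics/ and viewed, and the job is handed in when it is done.

```bash
mkdir -p pics; ls; python3 - <<'E'
from plant import manip
import cv2,json
print(manip.state())
for n in ["scene","top","wrist"]:
    f=manip.grab_frame(n); cv2.imwrite(f"pics/{n}0.png",cv2.cvtColor(f["img"],cv2.COLOR_RGB2BGR))
    print(n,f["intrinsics"],f["position"],f["orientation"],[k for k in f])
E
```

```text
pics
{'time': 0.0, 'joint_pos': array([ 1.22998733e+00,  5.33843200e-02,  1.61432564e+00, -1.32554052e-05,
        1.47603472e+00, -1.19019353e-01]), 'joint_vel': array([ 0.00079626, -0.00094377, -0.00018746,  0.00157825,  0.00053275,
       -0.00040769]), 'joint_efforts': array([-1.41753120e-03, -3.93665850e+01, -3.70178461e+01, -3.49766096e-04,
        7.07642699e-03,  1.63692300e-07]), 'tool_pos': array([0.13728209, 0.60907335, 0.23002712]), 'tool_rot': array([ 5.73046033e-04,  7.81016367e-01,  6.24509628e-01, -9.10750759e-04]), 'contact_force': array([-0.51203602, -0.19379903,  0.23988533]), 'ft_torque': array([-0.00650549, -0.01069031,  0.03627609]), 'gripper_width': 0.9959745536569948}
scene [[405.42824736   0.         253.99399507]
 [  0.         405.42824736 191.41448624]
 [  0.           0.           1.        ]] [ 1.33927177 -0.16440196  0.86974223] [0.6840628  0.30427625 0.25806824 0.61063478] ['img', 'intrinsics', 'position', 'orientation']
top [[423.93960383   0.         251.97770003]
 [  0.         423.93960383 187.64424955]
 [  0.           0.           1.        ]] [ 0.35996329 -0.04681718  1.19762736] [ 0.70490408  0.06004939 -0.05316884 -0.70475342] ['img', 'intrinsics', 'position', 'orientation']
wrist [[298.18357448   0.         255.91203764]
 [  0.         298.18357448 191.53449272]
 [  0.           0.           1.        ]] [0.07142826 0.62415976 0.37228604] [ 0.77343208 -0.10753086 -0.08517234  0.61885831] ['img', 'intrinsics', 'position', 'orientation']
```

View pics/scene0.png

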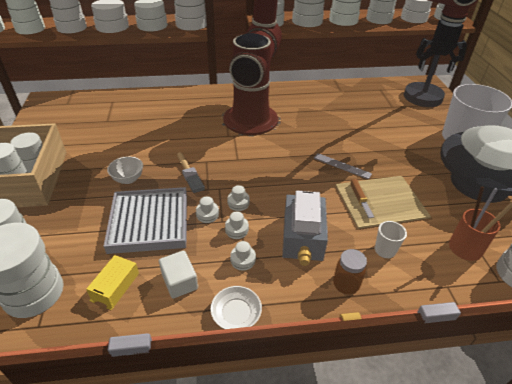

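View pics/top0.png

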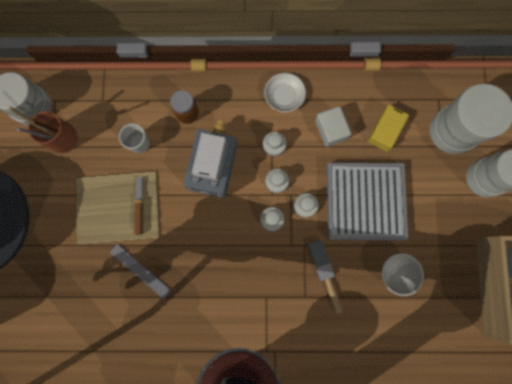

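View pics/wrist0.png

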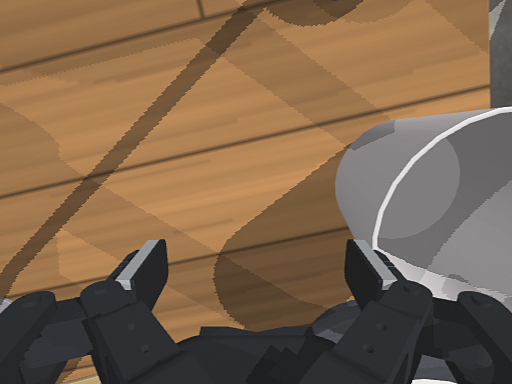

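```bash
cat > h.py <<'E'
import numpy as np, cv2, sys
from scipy.spatial.transform import Rotation as R
from plant import manip
def rot(q): return R.from_quat([q[1],q[2],q[3],q[0]]).as_matrix()
def grab(n,save=None):
    f=manip.grab_frame(n)
    if save: cv2.imwrite(f"pics/{save}.png",cv2.cvtColor(f["img"],cv2.COLOR_RGB2BGR)); np.savez(f"pics/{save}.npz",K=f["intrinsics"],p=f["position"],q=f["orientation"])
    return f
def cam(save):
    d=np.load(f"pics/{save}.npz"); return d["K"],d["p"],rot(d["q"])
def ray(save,u,v):
    K,p,M=cam(save); d=np.array([(u-K[0,2])/K[0,0],-(v-K[1,2])/K[1,1],-1.]); return p,M@d
def onz(save,u,v,z):
    p,d=ray(save,u,v); return p+d*(z-p[2])/d[2]
def proj(save,P):
    K,p,M=cam(save); c=(np.atleast_2d(P)-p)@M; return np.c_[K[0,2]+K[0,0]*c[:,0]/-c[:,2],K[1,2]-K[1,1]*c[:,1]/-c[:,2]]
def crop(save,x0,y0,x1,y1,s,out,pts=None):
    im=cv2.imread(f"pics/{save}.png")[y0:y1,x0:x1]; im=cv2.resize(im,None,fx=s,fy=s,interpolation=cv2.INTER_CUBIC)
    if pts is not None:
        for u,v in pts: cv2.circle(im,(int((u-x0+.5)*s),int((v-y0+.5)*s)),2,(0,0,255),-1)
    for k in range((x0//20+1)*20,x1,20): cv2.putText(im,str(k),(int((k-x0)*s),10),0,.35,(0,255,0)); cv2.line(im,(int((k-x0)*s),12),(int((k-x0)*s),18),(0,255,0))
    for k in range((y0//20+1)*20,y1,20): cv2.putText(im,str(k),(0,int((k-y0)*s)),0,.35,(0,255,0)); cv2.line(im,(25,int((k-y0)*s)),(31,int((k-y0)*s)),(0,255,0))
    cv2.imwrite(f"pics/{out}.png",im)
def yaw(q):
    M=rot(q); return np.arctan2(M[1,0],M[0,0])
def go(x=None,y=None,z=None,yw=None):
    """shift in tool axes (cm), turn (6deg units) to reach pose; mod half turn"""
    s=manip.state(); M=rot(s["tool_rot"]); p=s["tool_pos"]
    t=np.array([p[0] if x is None else x,p[1] if y is None else y,p[2] if z is None else z])
    d=M.T@(t-p)*100
    a=0
    if yw is not None:
        a=(yw-yaw(s["tool_rot"])+np.pi/2)%np.pi-np.pi/2
    print("t%.1f tcp"%s["time"],p.round(4),"yaw %.1f"%np.degrees(yaw(s["tool_rot"])),"F",s["contact_force"].round(1),"g %.3f"%s["gripper_width"],"j6 %.2f"%s["joint_pos"][5])
    print("shift cm",d.round(2),"turn units",round(-np.degrees(a)/6,2),"alt",round(-np.degrees(a)/6-np.sign(-a)*30,2))
E
python3 - <<'E'
from h import *
for n in ["scene","top"]: grab(n,n+"1")
crop("top1",70,80,330,300,3,"c1")
crop("scene1",170,140,440,290,2.9,"c2")
E
```

```text
(no output)
```

View pics/c1.png

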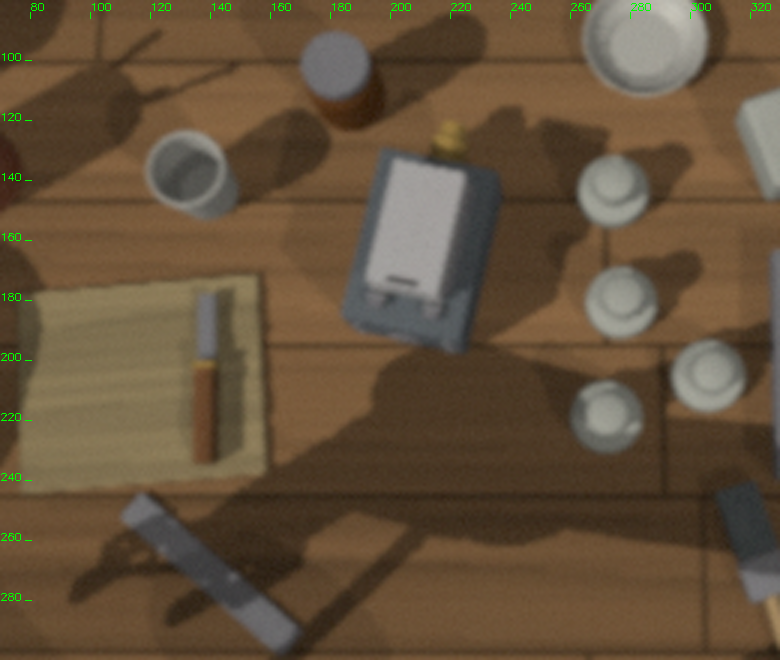

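View pics/c2.png

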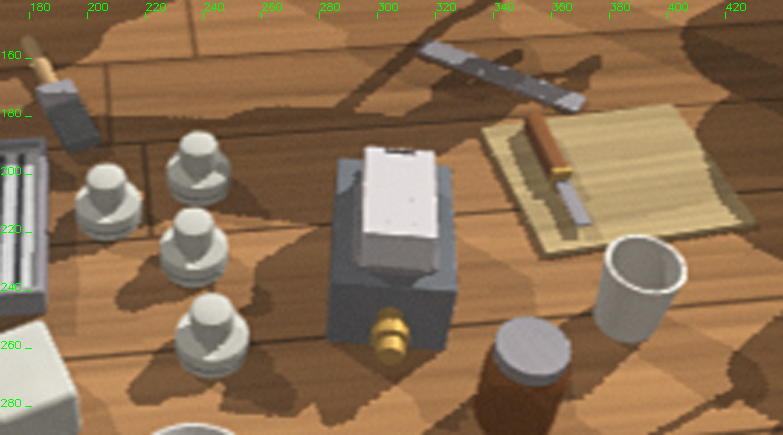

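```bash
python3 - <<'E'
from h import *
for nm,u,v,z in [("FL",185,184,.085),("FR",225,196.7,.085),("BL",198.3,130,.085),("BR",236.7,139.3,.085),
 ("cFL",191.5,175,.13),("cFR",216,183,.13),("cBL",201,132.5,.13),("cBR",225,139,.13),
 ("lifter tip",139,178,.022),("lifter hnd end",138,234.5,.032),("hnd front",138,203,.032),
 ("bTL",82,177.5,.008),("bTR",156,171.5,.008),("bBR",159,237.5,.008),("bBL",77,244,.008),
 ("m0",275,140,.062),("m1",277.5,179,.062),("m2",306.5,203,.062),("m3",272,217,.062),
 ("gTL",327.5,163,.032),("gTR",404,163,.032),("gBL",327.5,240,.032),("gBR",408,240,.032)]:
    print(nm,onz("top1",u,v,z).round(4))
E
```

```text
FL [0.5498 0.1428 0.085 ]
FR [0.5156 0.0356 0.085 ]
BL [0.6989 0.1104 0.085 ]
BR [0.6726 0.0057 0.085 ]
cFL [0.5655 0.119  0.13  ]
cFR [0.5447 0.0557 0.13  ]
cBL [0.6784 0.0968 0.13  ]
cBR [0.6608 0.034  0.13  ]
lifter tip [0.5778 0.2842 0.022 ]
lifter hnd end [0.4184 0.2772 0.032 ]
hnd front [0.5054 0.2811 0.032 ]
bTL [0.582  0.4519 0.008 ]
bTR [0.5993 0.2401 0.008 ]
bBR [0.4113 0.2247 0.008 ]
bBL [0.3931 0.4536 0.008 ]
m0 [ 0.6769 -0.0991  0.062 ]
m1 [ 0.5674 -0.1051  0.062 ]
m2 [ 0.5016 -0.1826  0.062 ]
m3 [ 0.4638 -0.0894  0.062 ]
gTL [ 0.6184 -0.2473  0.032 ]
gTR [ 0.6181 -0.4612  0.032 ]
gBL [ 0.4037 -0.2414  0.032 ]
gBR [ 0.4039 -0.4601  0.032 ]
```

```bash
python3 - <<'E'
from h import *
go(.44,.28,.23,np.radians(92.5))
E
```

```text
t0.2 tcp [0.1374 0.6094 0.2307] yaw 77.3 F [-0.8  0.   0.3] g 1.003 j6 -0.12
shift cm [-25.48  36.76   0.09] turn units -2.53 alt 27.47
```

```bash
python3 -m crank '[[-2.1,3.0,0,0],[-2.1,3.0,0,0],[-2.1,3.0,0,0],[-2.1,3.0,0,0],[-2.1,3.0,0,0],[-2.1,3.0,0,0],[-2.1,3.0,0,0],[-2.1,3.0,0,0],[-2.1,3.0,0,0],[-2.1,3.0,0,0]]' 1; python3 -m crank '[[-2.1,3.0,0,0],[-2.1,3.0,0,0],[0,0,0,-0.9],[0,0,0,-0.9],[0,0,0,-0.7],[0,0,0,0],[0,0,0,0]]'
python3 - <<'E'
from h import *
grab("wrist","w1"); go(.44,.28,.23,np.radians(92.5))
E
```

```text
time: 1.08
tool_pos: [0.3848, 0.3373, 0.2314]
tool_rot: [0.0, 0.781, 0.625, 0.0]
contact_force: [0.7, 0.3, -0.7]
gripper_width: 0.996
time: 1.67
tool_pos: [0.4332, 0.2846, 0.2312]
tool_rot: [-0.0, 0.694, 0.72, -0.0]
contact_force: [-0.8, -0.5, 0.5]
gripper_width: 1.001
t1.7 tcp [0.4331 0.2847 0.2313] yaw 92.2 F [-0.  -0.4 -0.5] g 0.995 j6 -1.17
shift cm [-0.5   0.67  0.13] turn units -0.05 alt 29.95
```

View pics/w1.png

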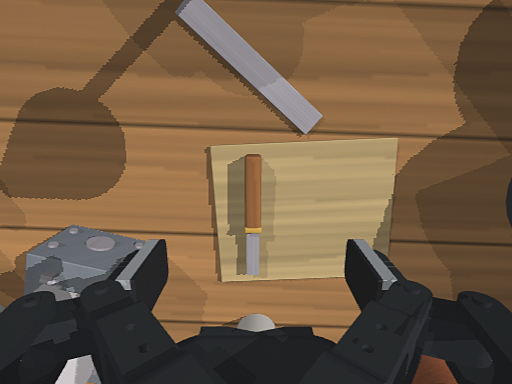

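```bash
python3 - <<'E'
from h import *
crop("w1",200,130,340,290,4.5,"c3")
E
```

```text
(no output)
```

View pics/c3.png

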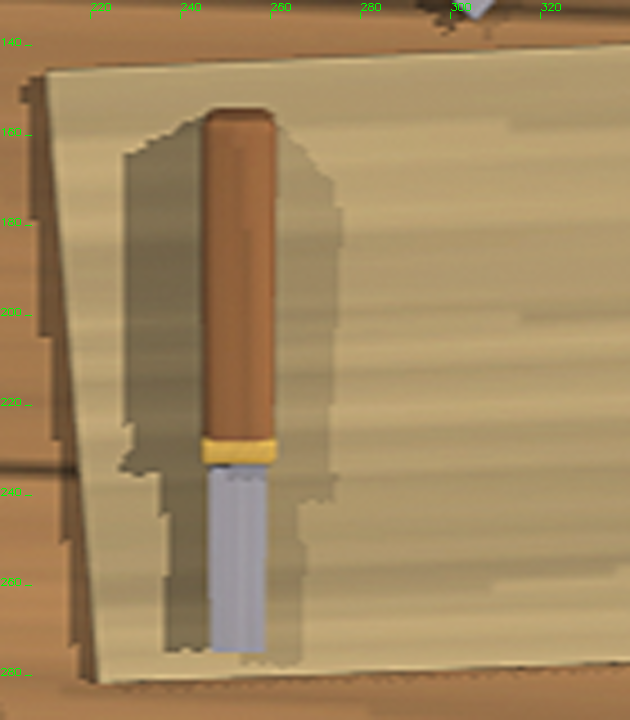

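```bash
python3 - <<'E'
from h import *
for n,u,v,z in [("back",253.1,155.6,.032),("front",253.2,232.8,.032),("tip",252.7,275,.022),("bbR",210.5,146,.008),("btR",222,281,.008)]: print(n,onz("w1",u,v,z).round(4))
print(cam("w1")[1])
E
```

```text
back [0.4192 0.2805 0.032 ]
front [0.5152 0.2841 0.032 ]
tip [0.5802 0.2857 0.022 ]
bbR [0.4132 0.2281 0.008 ]
btR [0.5998 0.2435 0.008 ]
[0.36560965 0.28157141 0.37331673]
```

```bash
python3 - <<'E'
from h import *
go(.465,.2822,.06,np.radians(91.9))
E
```

```text
t1.7 tcp [0.4331 0.2847 0.2313] yaw 92.2 F [-0.  -0.4 -0.5] g 0.995 j6 -1.17
shift cm [-0.37  3.18 17.13] turn units 0.05 alt -29.95
```

```bash
python3 -m crank '[[-0.4,3.2,0,0],[0,0,3.4,0],[0,0,3.4,0],[0,0,3.4,0],[0,0,3.4,0],[0,0,3.4,0],[0,0,0,0]]' 1
python3 - <<'E'
from h import *
grab("wrist","w2"); go(.465,.2822,.011,np.radians(91.9))
E
```

```text
time: 2.3
tool_pos: [0.4597, 0.2797, 0.0535]
tool_rot: [-0.003, 0.693, 0.721, -0.007]
contact_force: [-1.7, 0.0, -1.0]
gripper_width: 0.997
t2.4 tcp [0.4618 0.2807 0.0571] yaw 92.3 F [ 0.1 -0.5  0. ] g 1.002 j6 -1.20
shift cm [0.16 0.36 4.61] turn units 0.06 alt -29.94
```

View pics/w2.png

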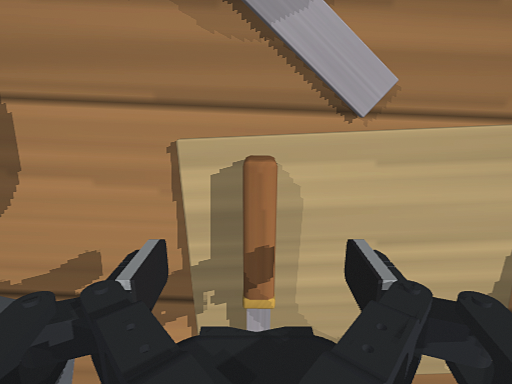

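```bash
python3 -m crank '[[0.15,0.3,2.3,0],[0,0,2.2,0],[0,0,0,0],[0,0,0,0]]' 1;python3 -m crank '[[0,0,0,0],[0,0,0,0],[0,0,0,0],[0,0,0,0],[0,0,0,0],[0,0,0,0],[0,0,0,0],[0,0,0,0]]' 0
python3 - <<'E'
from h import *
go(.465,.2822,.011,np.radians(91.9))
E
```

```text
time: 2.68
tool_pos: [0.4688, 0.284, 0.0178]
tool_rot: [0.0, 0.693, 0.721, 0.0]
contact_force: [0.1, 0.1, 0.4]
gripper_width: 0.999
time: 3.35
tool_pos: [0.469, 0.2838, 0.0172]
tool_rot: [0.0, 0.693, 0.721, 0.001]
contact_force: [-1.1, -0.5, 5.3]
gripper_width: 0.214
t3.4 tcp [0.469  0.2838 0.0172] yaw 92.3 F [-1.1 -0.5  5.3] g 0.214 j6 -1.20
shift cm [-0.15 -0.4   0.62] turn units 0.06 alt -29.94
```

```bash
python3 -m crank '[[0,0,0,0],[0,0,0,0],[-0.1,-0.3,0.3,0],[0,0,0.3,0],[0,0,0,0],[0,0,0,0]]' 0.45;python3 -m crank '[[0,0,0,0],[0,0,0,0],[0,0,0,0],[0,0,0,0],[0,0,0,0],[0,0,0,0]]' 0
python3 - <<'E'
from h import *
go(.465,.2822,.1,np.radians(91.9))
E
```

```text
time: 3.85
tool_pos: [0.4647, 0.2821, 0.0095]
tool_rot: [-0.0, 0.693, 0.721, -0.001]
contact_force: [-0.2, 0.4, -0.2]
gripper_width: 0.448
time: 4.35
tool_pos: [0.4656, 0.2825, 0.0105]
tool_rot: [0.0, 0.693, 0.721, 0.0]
contact_force: [1.5, -0.2, 1.3]
gripper_width: 0.218
t4.3 tcp [0.4656 0.2825 0.0105] yaw 92.3 F [ 1.5 -0.2  1.3] g 0.218 j6 -1.20
shift cm [-0.03 -0.05 -8.95] turn units 0.06 alt -29.94
```

```bash
python3 -m crank '[[0,0,-1,0],[0,0,-2.5,0],[0,0,-3.5,0],[0,0,-3.5,0],[0,0,-3.5,0],[0,0,-3.5,0],[0,0,-3.5,0],[0,0,-3.5,0],[0,0,-3.5,0],[0,0,0,0]]'
python3 - <<'E'
from h import *
go(.54,.09,.28,np.radians(78.5))
E
```

```text
time: 5.18
tool_pos: [0.4681, 0.2837, 0.3006]
tool_rot: [0.003, 0.693, 0.721, 0.007]
contact_force: [1.2, -0.8, 0.7]
gripper_width: 0.223
t5.2 tcp [0.4681 0.2837 0.3006] yaw 92.3 F [ 1.2 -0.8  0.7] g 0.223 j6 -1.20
shift cm [-19.65   6.38   2.04] turn units 2.3 alt -27.7
```

```bash
python3 -m crank '[[-3.2,1,0,0],[-3.2,1,0,0],[-3.2,1,0,0],[-3.2,1,0,0],[-3.2,1,0,0],[-3.2,1,0,0],[0,0,0,0.8],[0,0,0,0.8],[0,0,0,0.7],[0,0,0,0]]'
python3 - <<'E'
from h import *
go(.54,.09,.28,np.radians(78.5)); grab("wrist","w3"); grab("top","t3"); grab("scene","s3")
E
```

```text
time: 6.02
tool_pos: [0.5327, 0.0926, 0.2903]
tool_rot: [-0.0, 0.775, 0.632, -0.0]
contact_force: [-0.2, 0.5, -0.9]
gripper_width: 0.22
t6.0 tcp [0.5327 0.0926 0.2903] yaw 78.4 F [-0.2  0.5 -0.9] g 0.220 j6 -1.33
shift cm [-0.11  0.77  1.03] turn units -0.02 alt 29.98
```

View pics/w3.png

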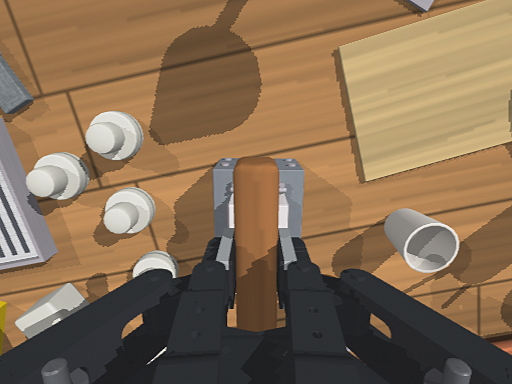

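```bash
python3 -m crank '[[3,0.5,0,0],[3,0,0,0],[2,0,0,0],[0,0,0,0]]'
python3 - <<'E'
from h import *
go(.54,.09,.28,np.radians(78.5)); grab("wrist","w4");crop("w4",80,120,280,270,4,"c4")
E
```

```text
time: 6.5
tool_pos: [0.5538, 0.1736, 0.2901]
tool_rot: [-0.001, 0.773, 0.635, 0.0]
contact_force: [-1.0, -0.4, -0.2]
gripper_width: 0.218
t6.5 tcp [0.5538 0.1736 0.2901] yaw 78.8 F [-1.  -0.4 -0.2] g 0.218 j6 -1.20
shift cm [-8.47  0.27  1.  ] turn units 0.05 alt -29.95
```

View pics/c4.png

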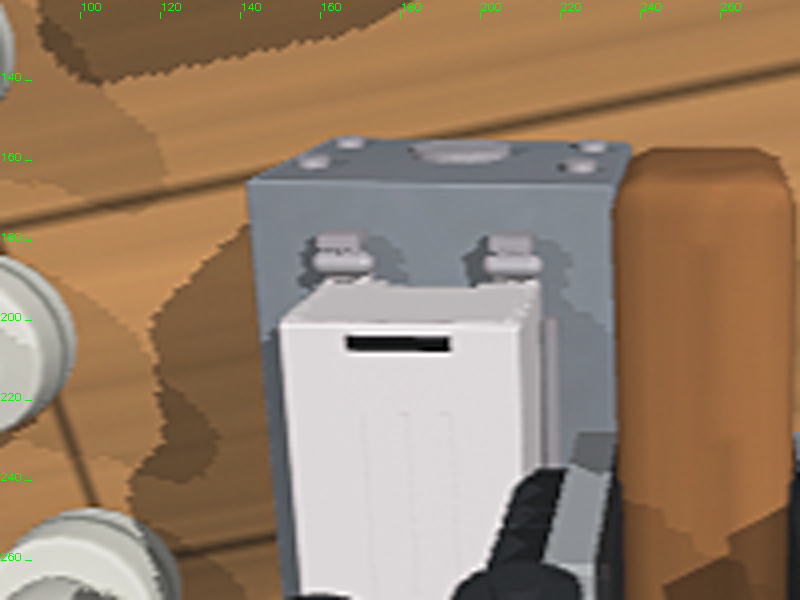

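```bash
python3 - <<'E'
from h import *
a=onz("w4",142.3,165.8,.085);b=onz("w4",233.5,165.8,.085);print(a,b,np.linalg.norm(a-b),"mid",(a+b)/2,"yaw",np.degrees(np.arctan2(*(b-a)[:2][::-1]))-90)
c=onz("w4",150.5,200.7,.13);d=onz("w4",209.8,201.3,.13);e=onz("w4",155,270,.13);print(c,d,np.linalg.norm(c-d),"mid",(c+d)/2,"yaw",np.degrees(np.arctan2(*(d-c)[:2][::-1]))-90,"side",np.degrees(np.arctan2(*(e-c)[:2][::-1])))
print(cam("w4")[1])
E
```

```text
[0.52663928 0.04255295 0.085     ] [0.54755358 0.14813229 0.085     ] 0.107630871795428 mid [0.53709643 0.09534262 0.085     ] yaw -11.204712644491039
[0.55937076 0.05862455 0.13      ] [0.57226338 0.12019892 0.13      ] 0.06290964029808566 mid [0.56581707 0.08941173 0.13      ] yaw -11.825907802713388 side -13.129865429433622
[0.48752101 0.18635707 0.43222548]
```

```bash
python3 - <<'E'
from h import *
th=np.radians(-11.5);o=np.array([.537,.0953])
c,s=np.cos(th),np.sin(th);Rm=np.array([[c,-s],[s,c]])
org=o+Rm@[.085,0];print("origin",org)
P=[(x,y,z) for x in(-.085,.075) for y in(-.055,.055) for z in(.0,.085)]+[(x,y,.13) for x in(-.055,.055) for y in(-.032,.032)]
W=np.array([list(org+Rm@[p[0],p[1]])+[p[2]] for p in P])
crop("top1",160,110,260,210,5,"o1",proj("top1",W));crop("scene1",270,180,340,270,6,"o2",proj("scene1",W));crop("w4",80,120,280,270,4,"o3",proj("w4",W))
a=cv2.imread("pics/o1.png");b=cv2.imread("pics/o2.png");h=max(a.shape[0],b.shape[0])
f=lambda i:cv2.copyMakeBorder(i,0,h-i.shape[0],0,0,0)
o=np.hstack([f(a),f(b)]);cv2.imwrite("pics/o12.png",cv2.resize(o,None,fx=.85,fy=.85))
E
```

```text
origin [0.6202936  0.07835373]
```

View pics/o12.png

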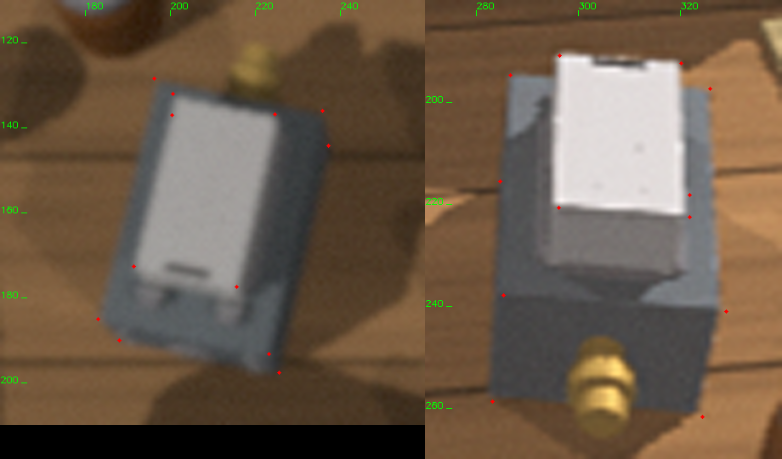

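View pics/o3.png

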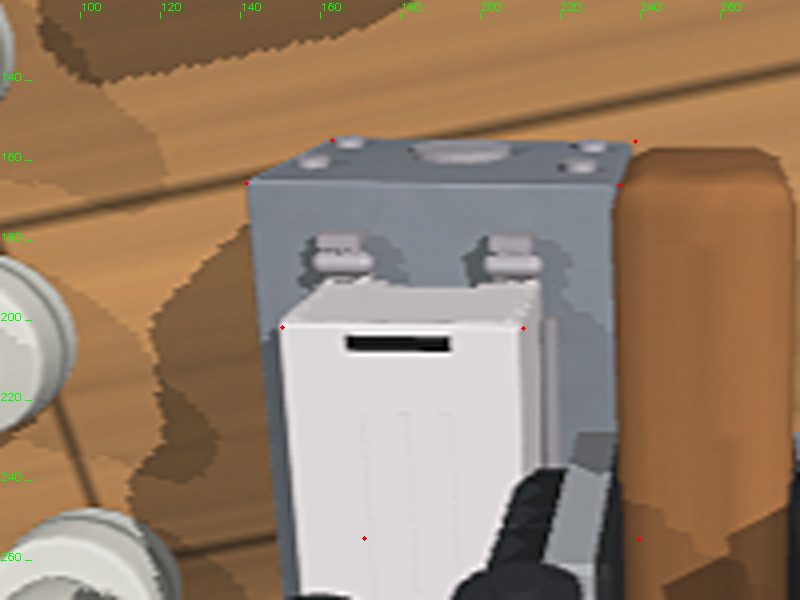

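```bash
python3 - <<'E'
from h import *
go(.4096,.1202,.12,np.radians(78.6))
E
```

```text
t6.5 tcp [0.5536 0.1719 0.2901] yaw 78.7 F [ 0.1 -0.6 -1.4] g 0.224 j6 -1.20
shift cm [ -7.88 -13.1   17.02] turn units 0.02 alt -29.98
```

```bash
python3 -m crank '[[-2,-3.3,0,0],[-2,-3.3,0,0],[-2,-3.3,0,0],[-1.9,-3.2,0,0],[0,0,3.4,0],[0,0,3.4,0],[0,0,3.4,0],[0,0,3.4,0],[0,0,3.3,0],[0,0,0,0]]'
python3 -m crank '[[0,0,0,0],[0,0,0,0]]'
python3 - <<'E'
from h import *
go(.4096,.1202,.079,np.radians(78.6))
grab("wrist","w5"); grab("scene","s5");grab("top","t5")
crop("s5",220,120,350,260,5,"c5")
E
```

```text
time: 7.38
tool_pos: [0.4042, 0.1179, 0.1141]
tool_rot: [-0.003, 0.774, 0.633, -0.006]
contact_force: [-2.0, 0.1, -2.0]
gripper_width: 0.218
time: 7.55
tool_pos: [0.4109, 0.1189, 0.1234]
tool_rot: [0.001, 0.774, 0.633, 0.001]
contact_force: [-0.8, -0.1, -0.7]
gripper_width: 0.22
t7.5 tcp [0.4109 0.1189 0.1234] yaw 78.5 F [-0.8 -0.1 -0.7] g 0.220 j6 -1.26
shift cm [ 0.1  -0.16  4.44] turn units -0.02 alt 29.98
```

View pics/c5.png

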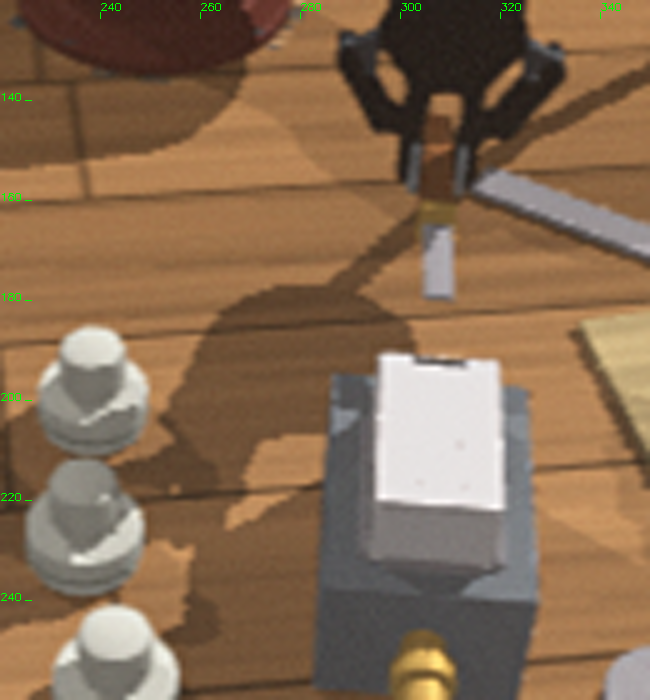

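View pics/w5.png

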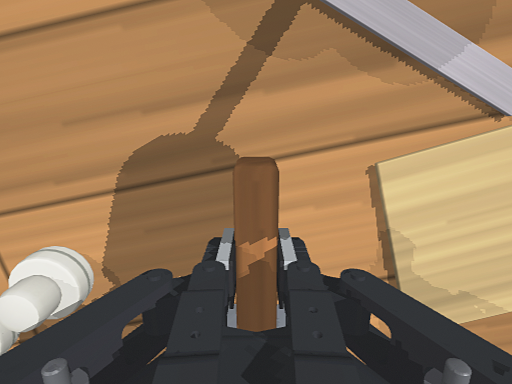

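```bash
python3 - <<'E'
from h import *
p=np.array([.4109,.1189,.1234]);a=np.array([np.cos(np.radians(11.5)),-np.sin(np.radians(11.5)),0])
tip=p+a*.114+[0,0,.0095]
print(tip,proj("s5",tip),proj("t5",tip))
T=[tip,p+a*.046+[0,0,.0095], [.537,.0943,.085],[.5664,.0883,.13]]
crop("s5",290,130,330,210,8,"a",proj("s5",T));crop("t5",170,160,230,240,8,"b",proj("t5",T))
a=cv2.imread("pics/a.png");b=cv2.imread("pics/b.png");cv2.imwrite("pics/ab6.png",cv2.resize(np.hstack([a,b]),None,fx=.9,fy=.9))
E
```

```text
[0.52261142 0.09617206 0.1329    ] [[306.8603175  179.46070087]] [[199.88343456 191.35861069]]
```

View pics/ab6.png

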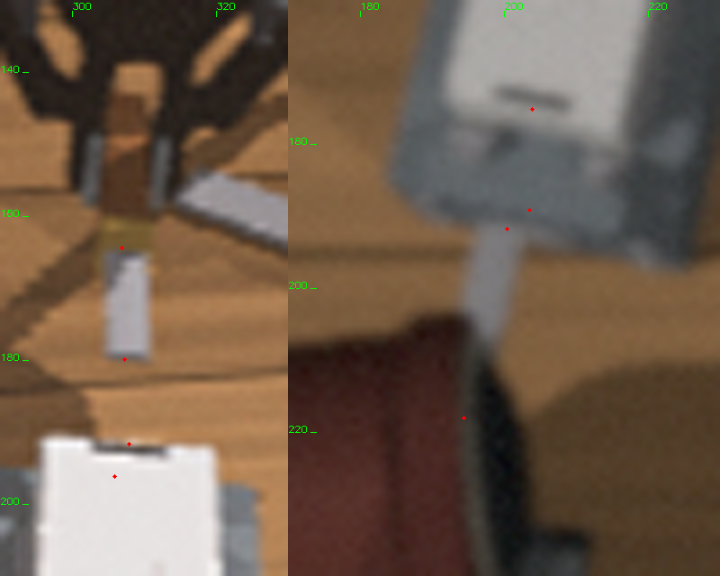

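```bash
python3 -m crank '[[0,0,1.5,0],[0,0,1.5,0],[0,0,1.1,0],[0,0,0,0],[0,0,0,0]]'
cat >> h.py <<'E'
def st(edge=(.537,.0943),th=-11.5):
    s=manip.state();p=s["tool_pos"];a=np.array([np.cos(np.radians(th)),np.sin(np.radians(th))]);l=np.array([-a[1],a[0]])
    d=p[:2]-edge; print("t%.1f along %.1f lat %.1f mm z %.1f yaw %.1f"%(s["time"],d@a*1e3,d@l*1e3,p[2]*1e3,np.degrees(yaw(s["tool_rot"]))),"F",s["contact_force"].round(1),"T",s["ft_torque"].round(2),"g %.3f"%s["gripper_width"])
E
python3 -c "
from h import *
st()"
```

```text
time: 8.12
tool_pos: [0.4098, 0.1191, 0.0806]
tool_rot: [-0.0, 0.774, 0.633, -0.0]
contact_force: [1.1, 0.4, -0.8]
gripper_width: 0.223
t8.1 along -129.6 lat -1.0 mm z 80.6 yaw 78.5 F [ 1.1  0.4 -0.8] T [ 0.01  0.01 -0.02] g 0.223
```

```bash
python3 -m crank '[[0,1.5,0,0],[0,1.5,0,0],[0,0,0,0],[0,0,0,0]]' | grep -E "pos|force"; python3 -m crank '[[0,0,0.1,0],[0,0,0,0],[0,0,0,0]]'| grep -E "pos|force";python3 -m crank '[[0,0,0.1,0],[0,0,0,0],[0,0,0,0]]'| grep -E "pos|force";python3 -m crank '[[0,0,0.1,0],[0,0,0,0],[0,0,0,0]]'| grep -E "pos|force";
python3 -c "
from h import *
st()"
```

```text
tool_pos: [0.4401, 0.1131, 0.0816]
contact_force: [0.3, 0.5, -1.6]
tool_pos: [0.4385, 0.1133, 0.0792]
contact_force: [0.3, -0.6, -0.2]
tool_pos: [0.4388, 0.1132, 0.0782]
contact_force: [0.7, -0.3, -0.7]
tool_pos: [0.4391, 0.1131, 0.0773]
contact_force: [0.3, 0.9, -1.0]
t9.2 along -99.7 lat -1.1 mm z 77.3 yaw 78.5 F [ 0.3  0.9 -1. ] T [-0.01  0.02 -0.02] g 0.217
```

```bash
for i in 1; do :; done; python3 -m crank '[[0,0,0.1,0],[0,0,0,0],[0,0,0,0]]'| grep -E "pos|force"; python3 -m crank '[[0,0,0.1,0],[0,0,0,0],[0,0,0,0]]'| grep -E "pos|force";python3 -m crank '[[0,0,0.1,0],[0,0,0,0],[0,0,0,0]]'| grep -E "pos|force";
python3 -c "
from h import *
st()"
```

```text
tool_pos: [0.4393, 0.1131, 0.0767]
contact_force: [-1.7, -0.2, 1.9]
tool_pos: [0.4395, 0.1132, 0.076]
contact_force: [-3.3, -0.4, 4.8]
tool_pos: [0.4397, 0.1133, 0.0751]
contact_force: [-4.0, 0.4, 6.0]
t9.9 along -99.1 lat -0.8 mm z 75.1 yaw 78.5 F [-4.   0.4  6. ] T [-0.02 -0.08 -0.03] g 0.220
```

```bash
python3 -m crank '[[0,0,-0.3,0],[0,0,0,0],[0,0,0,0]]'| grep -E "pos|force"; python3 -m crank '[[-0.05,0.5,0,0],[0,0.5,0,0],[0,0.5,0,0],[0,0,0,0],[0,0,0,0]]'| grep -E "pos|force";
python3 -c "
from h import *
st();grab('wrist','w7')"
```

```text
tool_pos: [0.4389, 0.1131, 0.077]
contact_force: [0.1, 0.5, -0.3]
tool_pos: [0.454, 0.1095, 0.0772]
contact_force: [-0.3, 0.6, -1.3]
t10.6 along -84.4 lat -1.7 mm z 77.2 yaw 78.5 F [-0.3  0.6 -1.3] T [ 0.03 -0.03 -0.05] g 0.224
```

View pics/w7.png

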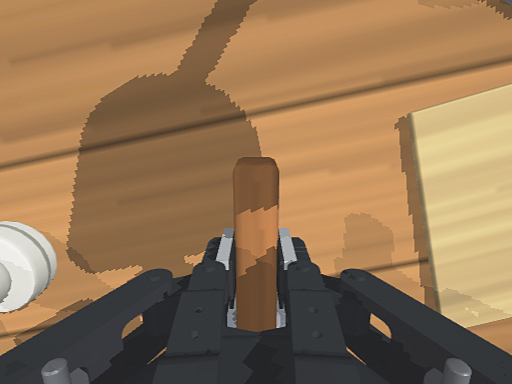

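Tip now about at the cover face with no force; continue into the notch.

```bash
python3 -m crank '[[0.08,0.5,-0.05,0],[0,0.5,0,0],[0,0.5,0,0],[0,0,0,0],[0,0,0,0]]'| grep -E "pos|force";
python3 -c "
from h import *
st();grab('scene','s8');grab('top','t8');crop('s8',270,120,340,260,5,'c8')"
```

```text
tool_pos: [0.4689, 0.1074, 0.0779]
contact_force: [0.7, 0.8, -1.8]
t11.1 along -69.3 lat -0.8 mm z 77.9 yaw 78.5 F [ 0.7  0.8 -1.8] T [0.02 0.05 0.01] g 0.220
```

View pics/c8.png

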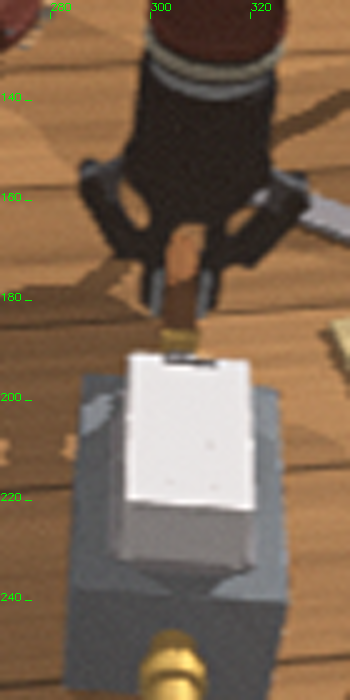

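```bash
for a in 1; do python3 -m crank '[[0,0,0.3,0],[0,0,0.3,0],[0,0,0,0]]'| grep -E "pos|force";python3 -m crank '[[0,0,0.3,0],[0,0,0,0],[0,0,0,0]]'| grep -E "pos|force"; python3 -m crank '[[0,0,0.3,0],[0,0,0,0],[0,0,0,0]]'| grep -E "pos|force"; done
python3 -c "
from h import *
st()"
```

```text
tool_pos: [0.4692, 0.1077, 0.0728]
contact_force: [-3.8, 0.1, 5.7]
tool_pos: [0.4695, 0.1077, 0.0702]
contact_force: [-3.8, 0.9, 6.3]
tool_pos: [0.4696, 0.1078, 0.0675]
contact_force: [-2.8, 1.1, 6.7]
t11.9 along -68.7 lat -0.2 mm z 67.5 yaw 78.5 F [-2.8  1.1  6.7] T [ 0.07  0.12 -0.01] g 0.216
```

```bash
python3 -m crank '[[0,0,0.3,0],[0,0,0,0],[0,0,0,0]]'| grep -E "pos|force";python3 -m crank '[[0,0,0.3,0],[0,0,0,0],[0,0,0,0]]'| grep -E "pos|force"; python3 -m crank '[[0,0,0.3,0],[0,0,0,0],[0,0,0,0]]'| grep -E "pos|force"
python3 -c "
from h import *
st();grab('scene','s9');grab('top','t9');crop('s9',270,150,340,260,7,'c9')"
```

```text
tool_pos: [0.4697, 0.1078, 0.065]
contact_force: [-5.5, 0.7, 10.6]
tool_pos: [0.4699, 0.1078, 0.062]
contact_force: [-4.2, 1.1, 10.0]
tool_pos: [0.4701, 0.1077, 0.0589]
contact_force: [-3.6, 0.1, 8.8]
t12.7 along -68.2 lat -0.2 mm z 58.9 yaw 78.5 F [-3.6  0.1  8.8] T [-0.08 -0.13 -0.02] g 0.220
```

View pics/c9.png

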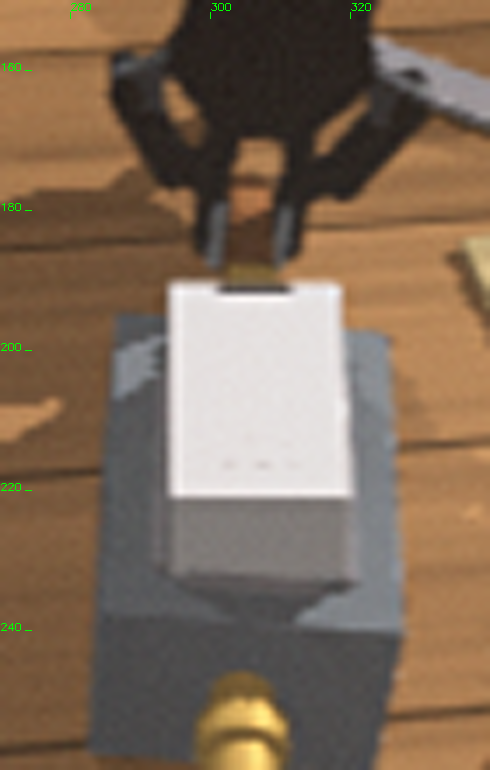

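```bash
python3 -m crank '[[0,0,0.3,0],[0,0,0,0],[0,0,0,0]]'| grep -E "pos|force";python3 -m crank '[[0,0,0.3,0],[0,0,0,0],[0,0,0,0]]'| grep -E "pos|force"; 
python3 -c "
from h import *
print(proj('s9',[[.5664,.0883,.13],[.5664,.0883,.14]]))
st();grab('scene','s10');grab('top','t10');crop('s10',270,150,340,260,6,'c10');crop('t10',170,110,240,220,6,'b')
cv2.imwrite('pics/c10.png',np.hstack([cv2.imread('pics/c10.png'),cv2.imread('pics/b.png')]))"
```

```text
tool_pos: [0.4704, 0.1077, 0.0559]
contact_force: [-2.1, 0.6, 7.4]
tool_pos: [0.4708, 0.1076, 0.0531]
contact_force: [-1.8, 0.5, 7.6]
[[307.38779782 191.16728209]
 [307.79321851 188.42758383]]
t13.3 along -67.6 lat -0.1 mm z 53.1 yaw 78.5 F [-1.8  0.5  7.6] T [-0.12 -0.37 -0.05] g 0.220
```

View pics/c10.png

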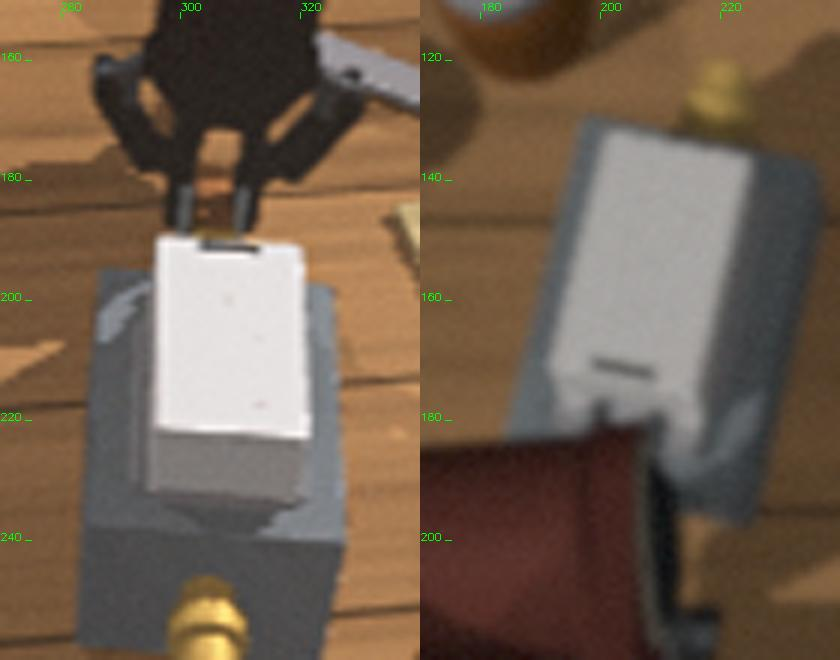

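```bash
python3 -m crank '[[0,0,0.25,0],[0,0,0,0],[0,0,0,0]]'| grep -E "pos|force";python3 -m crank '[[0,0,-0.4,0],[0,0,-0.4,0],[0,0,-0.4,0],[0,0,-0.4,0],[0,0,0,0],[0,0,0,0]]'| grep -E "pos|force"; 
python3 -c "
from h import *
st();grab('scene','s11');grab('top','t11');crop('s11',270,150,340,260,6,'c10');crop('t11',170,110,240,220,6,'b')
cv2.imwrite('pics/c11.png',np.hstack([cv2.imread('pics/c10.png'),cv2.imread('pics/b.png')]))"
```

```text
tool_pos: [0.4711, 0.1075, 0.0508]
contact_force: [-0.9, -0.4, 7.7]
tool_pos: [0.4684, 0.1074, 0.0643]
contact_force: [-0.1, -0.0, -1.4]
t14.1 along -69.8 lat -0.8 mm z 64.3 yaw 78.5 F [-0.1 -0.  -1.4] T [-0.01  0.14  0.07] g 0.223
```

View pics/c11.png

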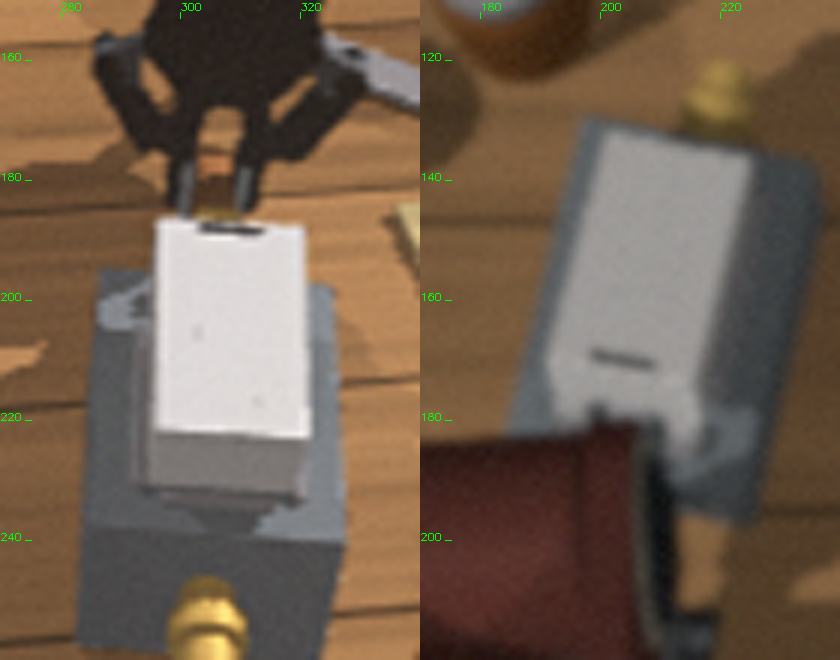

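```bash
python3 -m crank '[[0,0,0.5,0],[0,0,0.6,0],[0,0,0,0],[0,0,0,0]]'| grep -E "pos|force";python3 -m crank '[[0,-0.5,0.17,0],[0,0,0,0],[0,0,0,0]]'| grep -E "pos|force"; 
python3 -c "
from h import *
st();grab('scene','s12');crop('s12',270,150,340,260,6,'c12')"
```

```text
tool_pos: [0.4679, 0.1074, 0.0524]
contact_force: [-0.1, 0.8, -0.7]
tool_pos: [0.4634, 0.1085, 0.0515]
contact_force: [0.1, 0.1, -0.8]
t14.8 along -75.0 lat -0.8 mm z 51.5 yaw 78.5 F [ 0.1  0.1 -0.8] T [ 0.01  0.02 -0.03] g 0.221
```

View pics/c12.png

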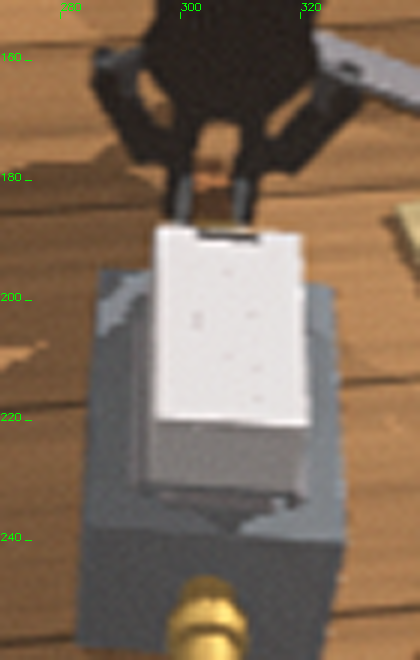

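```bash
python3 -m crank '[[0,0,0.2,0],[0,0,0,0]]'| grep -E "pos|force";python3 -m crank '[[0,-0.4,0.12,0],[0,0,0,0],[0,0,0,0]]'| grep -E "pos|force"; python3 -m crank '[[0,-0.4,0.12,0],[0,0,0,0],[0,0,0,0]]'| grep -E "pos|force"; 
python3 -c "
from h import *
st();grab('scene','s13');crop('s13',270,150,340,260,6,'c13');grab('top','t13');crop('t13',170,110,240,220,6,'b')
cv2.imwrite('pics/c13.png',np.hstack([cv2.imread('pics/c13.png'),cv2.imread('pics/b.png')]))"
```

```text
tool_pos: [0.4637, 0.1084, 0.0495]
contact_force: [0.5, -0.1, -0.3]
tool_pos: [0.4593, 0.1093, 0.0482]
contact_force: [0.7, -0.2, -0.6]
tool_pos: [0.4555, 0.1101, 0.047]
contact_force: [-0.2, 0.1, -1.1]
t15.5 along -83.0 lat -0.8 mm z 47.0 yaw 78.5 F [-0.2  0.1 -1.1] T [-0.01  0.06  0.03] g 0.219
```

View pics/c13.png

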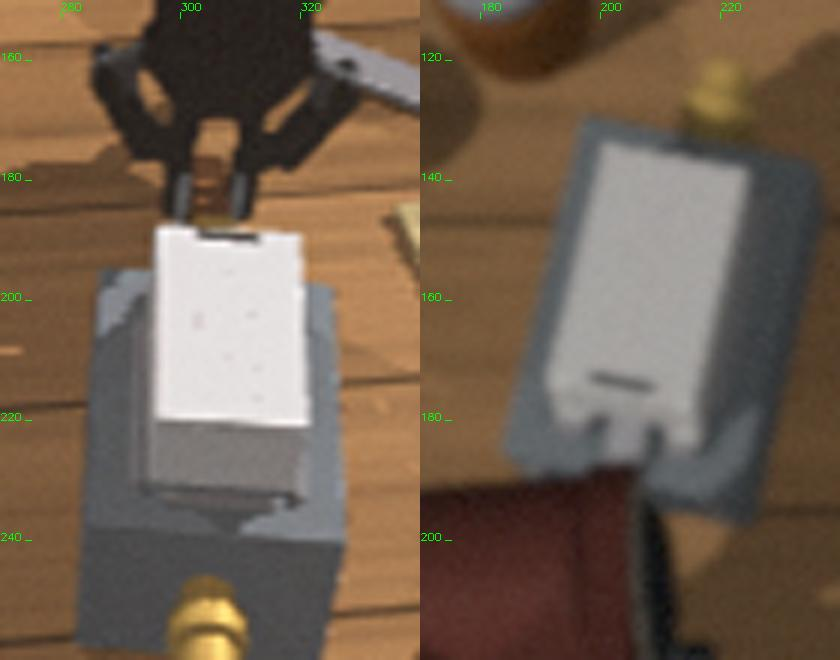

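```bash
python3 -m crank '[[0,-0.5,0.1,0],[0,-0.5,0.1,0],[0,0,0,0]]'| grep -E "pos|force"; python3 -m crank '[[0,-1,0,0],[0,-2,0,0],[0,-2,0,0],[0,0,0,0],[0,0,0,0]]'| grep -E "pos|force"; 
python3 -c "
from h import *
st();grab('scene','s14');crop('s14',270,150,340,260,6,'c13');grab('top','t14');crop('t14',170,110,240,220,6,'b')
cv2.imwrite('pics/c14.png',np.hstack([cv2.imread('pics/c13.png'),cv2.imread('pics/b.png')]))"
```

```text
tool_pos: [0.4446, 0.1122, 0.0445]
contact_force: [-0.8, -0.1, -0.7]
tool_pos: [0.396, 0.1222, 0.0449]
contact_force: [-0.4, -1.2, -0.6]
t16.3 along -143.7 lat -0.8 mm z 44.9 yaw 78.5 F [-0.4 -1.2 -0.6] T [ 0.03  0.01 -0.01] g 0.218
```

View pics/c14.png

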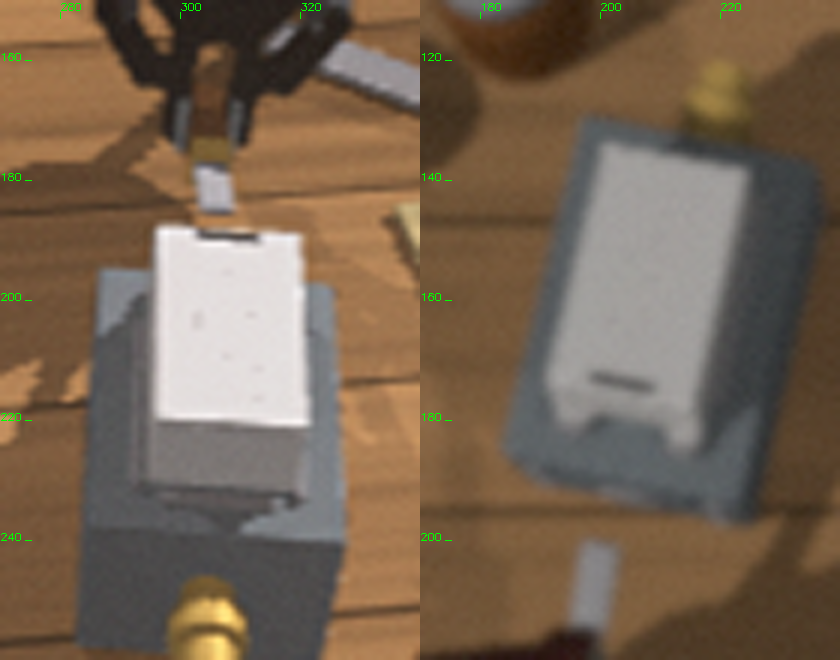

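```bash
python3 -m crank '[[0,0,-2.5,0],[0,0,-3.5,0],[0,0,-3.5,0],[0,0,-1,0],[0,0,0,0]]'| grep -E "pos|force"
python3 - <<'E'
from h import *
go(.4656,.2825,.06,np.radians(92.3))
E
```

```text
tool_pos: [0.4004, 0.1222, 0.1548]
contact_force: [0.4, 0.5, -0.3]
t16.8 tcp [0.4004 0.1222 0.1548] yaw 78.5 F [ 0.4  0.5 -0.3] g 0.220 j6 -1.25
shift cm [16.99  3.11  9.55] turn units -2.3 alt 27.7
```

```bash
python3 -m crank '[[3.4,0.6,0,0],[3.4,0.6,0,0],[3.4,0.6,0,0],[3.4,0.6,0,0],[3.4,0.6,0,0],[0,0,0,-0.8],[0,0,0,-0.8],[0,0,0,-0.7],[0,0,0,0],[0,0,0,0]]'| grep -E "pos|force"
python3 - <<'E'
from h import *
go(.4656,.2825,.04,np.radians(92.3))
E
```

```text
tool_pos: [0.4596, 0.2822, 0.148]
contact_force: [-0.0, -0.3, -1.7]
t17.6 tcp [0.4596 0.2822 0.148 ] yaw 92.2 F [-0.  -0.3 -1.7] g 0.224 j6 -1.20
shift cm [ 0.02  0.63 10.8 ] turn units -0.02 alt 29.98
```

```bash
python3 -m crank '[[0,0.4,2.5,0],[0,0,3,0],[0,0,3,0],[0,0,2.3,0],[0,0,0,0],[0,0,0,0]]'| grep -E "pos|force"; python3 -m crank '[[0,0,0.5,0],[0,0,0.5,0],[0,0,0,0]]'| grep -E "pos|force"; python3 -m crank '[[0,0,0.5,0],[0,0,0.4,0],[0,0,0.4,0],[0,0,0,0]]'| grep -E "pos|force"
```

```text
tool_pos: [0.4629, 0.2819, 0.0403]
contact_force: [0.6, 0.3, -1.0]
tool_pos: [0.4649, 0.283, 0.0329]
contact_force: [-0.8, -0.2, -1.3]
tool_pos: [0.4668, 0.2834, 0.0219]
contact_force: [0.1, -1.7, 8.6]
```

```bash
python3 -m crank '[[0,0,0.4,0],[0,0,0.3,0],[0,0,0,0]]'| grep -E "pos|force"; python3 -m crank '[[0,0,0.3,0],[0,0,0.1,0],[0,0,0,0]]'| grep -E "pos|force"
python3 - <<'E'
from h import *
go(.4656,.2825,.04,np.radians(92.3))
grab("scene","s15");crop("s15",320,130,440,240,6,"c15")
E
```

```text
tool_pos: [0.4699, 0.2837, 0.0171]
contact_force: [4.5, -3.7, 13.8]
tool_pos: [0.4712, 0.284, 0.0144]
contact_force: [6.8, -4.3, 16.4]
t19.2 tcp [0.4712 0.284  0.0144] yaw 92.3 F [ 6.8 -4.3 16.4] g 0.222 j6 -1.20
shift cm [-0.12 -0.53 -2.56] turn units 0.01 alt -29.99
```

View pics/c15.png

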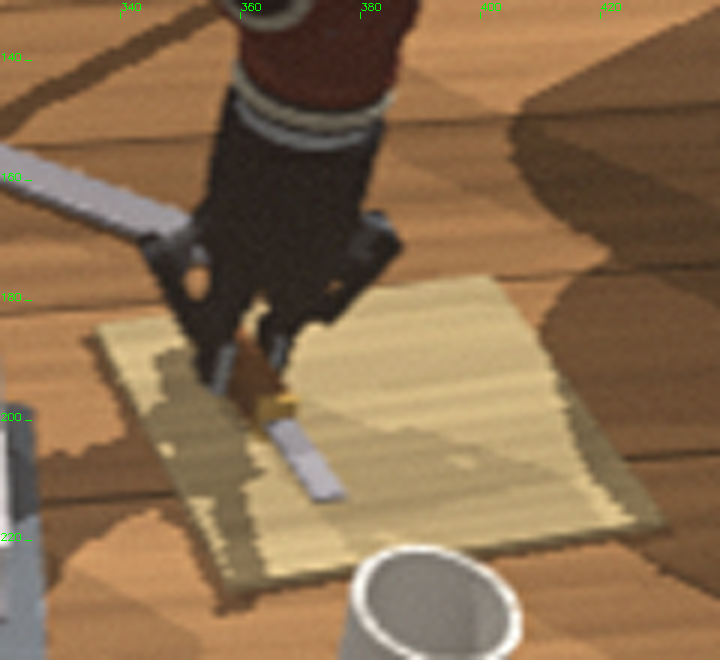

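```bash
python3 -m crank '[[0,0,0,0],[0,0,0,0],[0,0,0,0],[0,0,0,0]]' 0.5| grep -E "pos|force"; python3 -m crank '[[0,0,-1,0],[0,0,-3,0],[0,0,-3.5,0],[0,0,-3.5,0],[0,0,-3.5,0],[0,0,-3.5,0],[0,0,-3,0],[0,0,0,0]]' 1| grep -E "pos|force"
python3 - <<'E'
from h import *
grab("wrist","w16")
go(.55,.12,.28,np.radians(78.5))
E
```

```text
tool_pos: [0.4635, 0.2825, 0.0073]
contact_force: [0.3, 1.2, -0.1]
tool_pos: [0.4675, 0.2843, 0.2272]
contact_force: [-0.1, 0.4, 1.2]
t20.3 tcp [0.4663 0.2838 0.2236] yaw 92.3 F [ 0.6 -1.3 -1.4] g 1.000 j6 -1.20
shift cm [-16.68   7.75  -5.63] turn units 2.3 alt -27.7
```

View pics/w16.png

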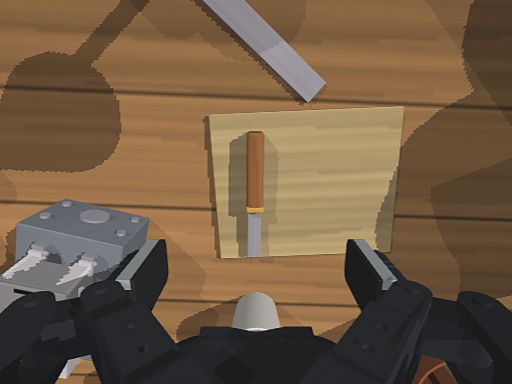

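```bash
python3 - <<'E'
from h import *
for n,u,v,z in [("back",255,132,.032),("front",255,213,.032),("tip",253.5,257,.022),("bTR",221,258.5,.008),("bTL",391,252,.008),("bBR",209,114,.008),("bBL",403,106.5,.008)]: print(n,onz("w16",u,v,z).round(4))
crop("w16",200,100,280,270,4,"c16")
E
```

```text
back [0.4288 0.2824 0.032 ]
front [0.5246 0.2863 0.032 ]
tip [0.5892 0.2869 0.022 ]
bTR [0.6008 0.2435 0.008 ]
bTL [0.5824 0.4717 0.008 ]
bBR [0.4125 0.228  0.008 ]
bBL [0.3948 0.4538 0.008 ]
```

View pics/c16.png

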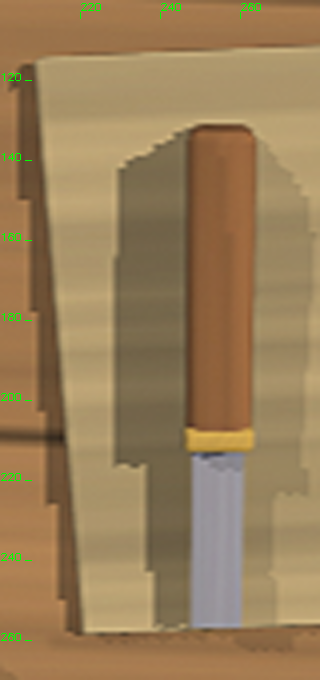

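```bash
python3 -m crank '[[-3.3,1,-0.8,0],[-3.3,1.2,-0.8,0],[-3.3,1.2,-0.8,0],[-3.3,1.2,-0.8,0],[-3.3,1.2,-0.8,0],[-2.2,1,0,0],[0,0,0,0.8],[0,0,0,0.8],[0,0,0,0.7],[0,0,0,0]]' 1| grep -E "pos|force"; python3 -m crank '[[0,0,0,0]]'
python3 - <<'E'
from h import *
grab("wrist","w17")
go(.55,.12,.28,np.radians(78.5))
E
```

```text
tool_pos: [0.5389, 0.0983, 0.2563]
contact_force: [-0.5, -0.1, -0.3]
time: 21.25
tool_pos: [0.539, 0.0986, 0.2567]
tool_rot: [-0.001, 0.774, 0.633, -0.001]
contact_force: [-0.3, -0.5, 0.1]
gripper_width: 0.998
t21.3 tcp [0.5391 0.0987 0.257 ] yaw 78.6 F [ 0.1 -0.9 -0.2] g 0.999 j6 -1.33
shift cm [ 2.3   0.64 -2.3 ] turn units 0.02 alt -29.98
```

View pics/w17.png

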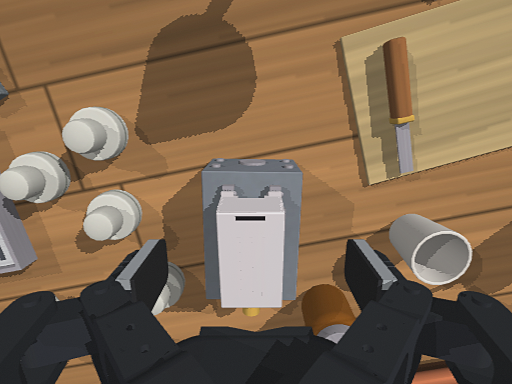

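```bash
python3 - <<'E'
from h import *
crop("w17",190,150,320,320,4,"c17")
E
```

```text
(no output)
```

View pics/c17.png

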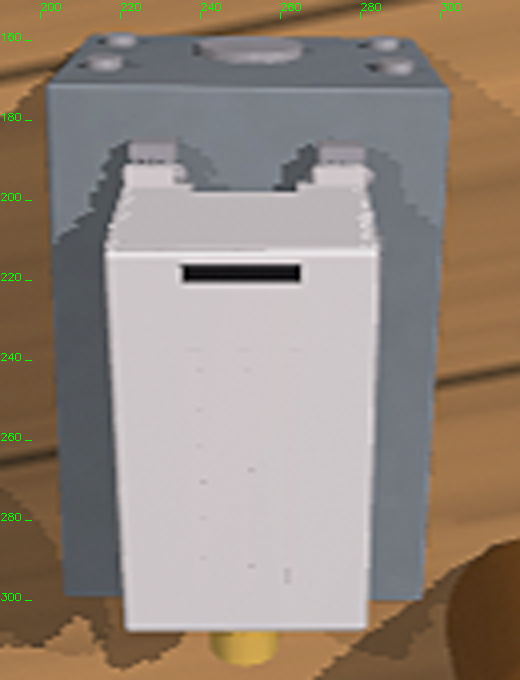

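```bash
python3 - <<'E'
from h import *
f1=onz("w17",216.5,212.5,.139);f2=onz("w17",284.5,212.5,.139);b1=onz("w17",221.5,307.5,.130);b2=onz("w17",282.2,307.5,.130)
F=(f1+f2)/2;B=(b1+b2)/2;print(np.linalg.norm(f1-f2),np.linalg.norm(b1-b2),np.linalg.norm(F-B),F,B,(F+B)/2,np.degrees(np.arctan2(*(B-F)[:2][::-1])),np.degrees(np.arctan2(*(f2-f1)[:2][::-1])),np.degrees(np.arctan2(*(b2-b1)[:2][::-1])))
E
```

```text
0.06280150615356522 0.06380439786398172 0.10936694037802011 [0.56316637 0.08859595 0.139     ] [0.67016357 0.06781788 0.13      ] [0.61666497 0.07820691 0.1345    ] -10.989637846456699 78.62991800099526 78.63216561008723
```

```bash
python3 - <<'E'
from h import *
go(.615,.0783,.18,np.radians(78.7))
E
```

```text
t21.3 tcp [0.5391 0.0987 0.257 ] yaw 78.6 F [ 0.1 -0.9 -0.2] g 0.999 j6 -1.33
shift cm [-0.5   7.85  7.69] turn units -0.02 alt 29.98
```

```bash
python3 -m crank '[[-0.2,2.6,0,0],[-0.2,2.6,0,0],[-0.1,2.6,1.5,0],[0,0,2.5,0],[0,0,2.5,0],[0,0,1.2,0],[0,0,0,0],[0,0,0,0]]' 1| grep -E "pos|force"
python3 - <<'E'
from h import *
grab("wrist","w18")
go(.615,.0783,.10,np.radians(78.7))
E
```

```text
tool_pos: [0.6146, 0.0784, 0.1806]
contact_force: [0.2, -0.3, 0.7]
t22.0 tcp [0.6155 0.0784 0.1824] yaw 78.5 F [-0.   0.9  0.1] g 1.004 j6 -1.36
shift cm [-0.02 -0.06  8.24] turn units -0.03 alt 29.97
```

View pics/w18.png

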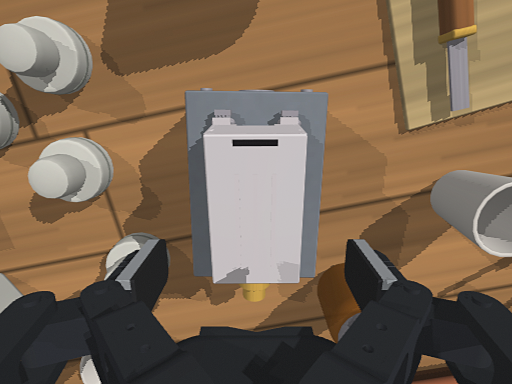

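```bash
python3 -m crank '[[0,0,2.5,0],[0,0,2.5,0],[0,0,2.2,0],[0,0,1,0],[0,0,0,0],[0,0,0,0]]' 1| grep -E "pos|force";python3 -m crank '[[0,0,0,0],[0,0,0,0],[0,0,0,0],[0,0,0,0],[0,0,0,0]]' 0
python3 - <<'E'
from h import *
grab("scene","s19");crop("s19",250,120,370,260,4,"c19")
E
```

```text
tool_pos: [0.616, 0.0782, 0.1007]
contact_force: [0.7, -0.9, -1.1]
time: 22.93
tool_pos: [0.6169, 0.0781, 0.1022]
tool_rot: [0.001, 0.774, 0.633, 0.002]
contact_force: [-0.5, 0.1, 6.3]
gripper_width: 0.736
```

View pics/c19.png

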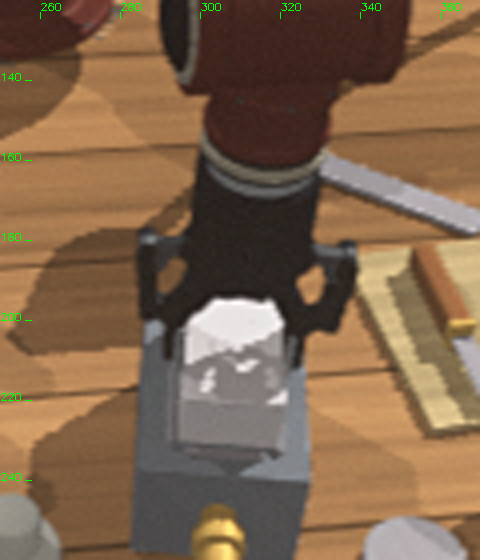

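```bash
python3 -m crank '[[0,0,-0.5,0],[0,0,-0.5,0],[0,0,0,0]]'| grep -E "pos|force";python3 -m crank '[[0,0,-1.5,0],[0,0,-2,0],[0,0,-2,0],[0,0,-3,0],[0,0,-3,0],[0,0,-2,0],[0,0,0,0]]' | grep -E "pos|force|wid"
python3 - <<'E'
from h import *
grab("scene","s20");crop("s20",220,80,370,260,3.5,"c20")
go(.493,.406,.26,np.radians(94.7))
E
```

```text
tool_pos: [0.6158, 0.0782, 0.1105]
contact_force: [-0.1, -0.0, -0.5]
tool_pos: [0.6178, 0.0783, 0.2507]
contact_force: [0.7, 0.4, -0.9]
gripper_width: 0.737
t23.9 tcp [0.6166 0.0782 0.2474] yaw 78.5 F [ 0.3 -0.2 -1.6] g 0.741 j6 -1.36
shift cm [ 29.65 -18.64  -1.33] turn units -2.7 alt 27.3
```

View pics/c20.png

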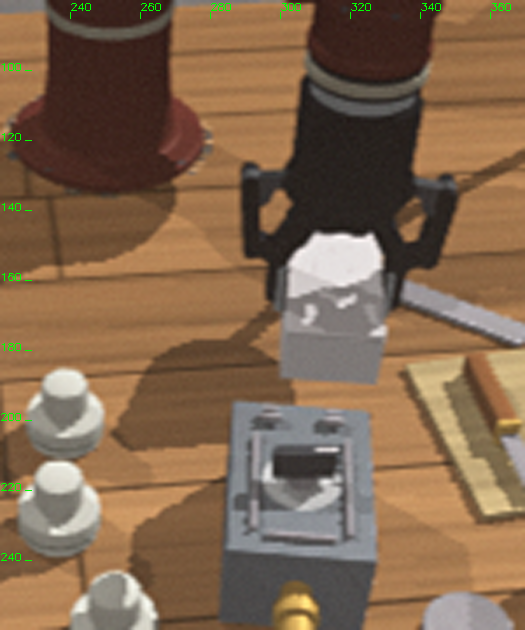

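```bash
python3 -m crank '[[2.95,-1.85,0,0],[2.95,-1.85,0,0],[2.95,-1.85,0,0],[2.95,-1.85,0,0],[2.95,-1.85,0,0],[2.95,-1.85,0,0],[2.95,-1.85,0,0],[2.95,-1.85,0,0],[2.95,-1.85,0,0],[2.95,-1.85,0,0]]'| grep -E "pos|force";python3 -m crank '[[0,0,0,-0.9],[0,0,0,-0.9],[0,0,0,-0.9],[0,0,0,0],[0,0,0,0]]' | grep -E "pos|force|wid"
python3 - <<'E'
from h import *
go(.493,.406,.05,np.radians(94.7))
E
```

```text
tool_pos: [0.4908, 0.405, 0.241]
contact_force: [1.0, 0.9, -0.8]
tool_pos: [0.4919, 0.4037, 0.2417]
contact_force: [0.1, 0.3, -0.8]
gripper_width: 0.741
t25.1 tcp [0.4919 0.4037 0.2417] yaw 94.6 F [ 0.1  0.3 -0.8] g 0.741 j6 -1.08
shift cm [ 0.26  0.19 19.17] turn units -0.02 alt 29.98
```

```bash
python3 -m crank '[[0.2,0.1,3,0],[0,0,3.4,0],[0,0,3.4,0],[0,0,3.4,0],[0,0,3.2,0],[0,0,2.2,0],[0,0,0,0],[0,0,0,0]]'| grep -E "pos|force"
python3 - <<'E'
from h import *
go(.493,.406,.025,np.radians(94.7))
grab("scene","s21");crop("s21",320,90,460,240,4,"c21")
E
```

```text
tool_pos: [0.4923, 0.4051, 0.056]
contact_force: [-0.5, 0.1, -1.2]
t25.8 tcp [0.4923 0.4051 0.056 ] yaw 94.6 F [-0.5  0.1 -1.2] g 0.739 j6 -1.08
shift cm [0.09 0.09 3.1 ] turn units -0.02 alt 29.98
```

View pics/c21.png

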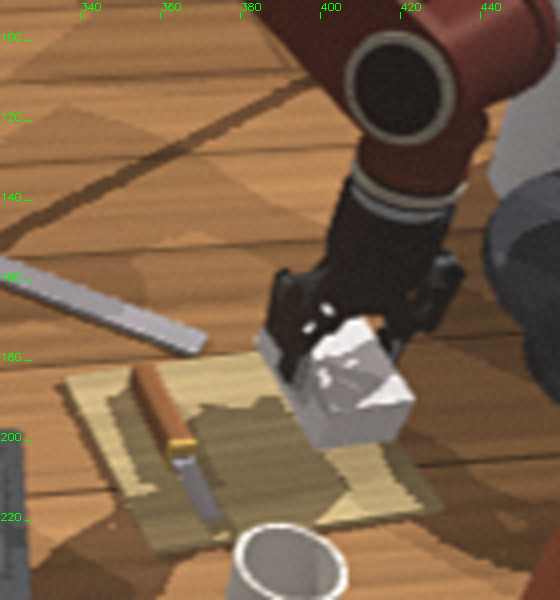

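```bash
python3 -m crank '[[0,0,1.2,0],[0,0,1.2,0],[0,0,0.4,0],[0,0,0,0],[0,0,0,0]]'| grep -E "pos|force"; python3 -m crank '[[0,0,0.2,0],[0,0,0.2,0],[0,0,0,0]]'| grep -E "pos|force"
```

```text
tool_pos: [0.4934, 0.4061, 0.0299]
contact_force: [-0.1, 0.5, -0.8]
tool_pos: [0.4936, 0.4062, 0.0262]
contact_force: [-0.2, 0.2, -1.4]
```

```bash
python3 -m crank '[[0,0,0.2,0],[0,0,0,0],[0,0,0,0]]'| grep -E "pos|force"; python3 -m crank '[[0,0,0.2,0],[0,0,0,0],[0,0,0,0]]'| grep -E "pos|force"; python3 -m crank '[[0,0,0.2,0],[0,0,0,0],[0,0,0,0]]'| grep -E "pos|force"
```

```text
tool_pos: [0.4941, 0.4066, 0.0253]
contact_force: [-2.2, -1.4, 3.4]
tool_pos: [0.4941, 0.4067, 0.025]
contact_force: [-7.6, -3.7, 12.9]
tool_pos: [0.4941, 0.4071, 0.0241]
contact_force: [-9.8, -4.6, 17.2]
```

Touching; release gently and rise.

```bash
python3 -m crank '[[0,0,-0.1,0],[0,0,0,0],[0,0,0,0],[0,0,0,0]]' 0.9| grep -E "pos|force|wid"; python3 -m crank '[[0,0,-1,0],[0,0,-2.5,0],[0,0,-3.5,0],[0,0,-3.5,0],[0,0,-3.5,0],[0,0,-3.5,0],[0,0,-2,0],[0,0,0,0]]' | grep -E "pos|force"
python3 - <<'E'
from h import *
grab("wrist","w22")
go(.55,.09,.25,np.radians(78.5))
E
```

```text
tool_pos: [0.4934, 0.406, 0.0206]
contact_force: [-0.4, -0.2, 0.1]
gripper_width: 0.904
tool_pos: [0.4963, 0.408, 0.2245]
contact_force: [0.7, 0.3, 0.7]
t28.3 tcp [0.4953 0.4073 0.221 ] yaw 94.7 F [-0.5 -1.  -0.2] g 0.898 j6 -1.08
shift cm [-32.06   2.88  -3.  ] turn units 2.7 alt -27.3
```

View pics/w22.png

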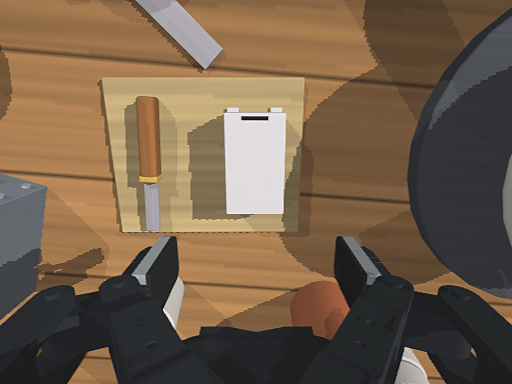

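```bash
python3 -m crank '[[-3.5,0.3,-0.4,0],[-3.5,0.3,-0.4,0],[-3.5,0.3,-0.4,0],[-3.5,0.3,-0.4,0],[-3.5,0.3,-0.4,0],[-3.5,0.3,-0.4,0],[-3.5,0.3,-0.4,0],[-3.5,0.3,0,0],[-3.5,0.3,0,0],[-0.5,0,0,0]]' 0.6| grep -E "pos|force"; python3 -m crank '[[0,0,0,0.9],[0,0,0,0.9],[0,0,0,0.9],[0,0,0,0],[0,0,0,0]]' | grep -E "pos|force"
python3 - <<'E'
from h import *
grab("wrist","w23")
go(.6203,.0774,.25,np.radians(-5))
E
```

```text
tool_pos: [0.5465, 0.085, 0.2424]
contact_force: [-0.4, 0.3, -0.8]
tool_pos: [0.546, 0.0897, 0.2428]
contact_force: [0.1, 0.1, -0.0]
t29.6 tcp [0.5461 0.0898 0.2431] yaw 78.6 F [0.5 0.4 0.3] g 0.595 j6 -1.34
shift cm [ 0.25  7.51 -0.71] turn units 13.94 alt -16.06
```

View pics/w23.png

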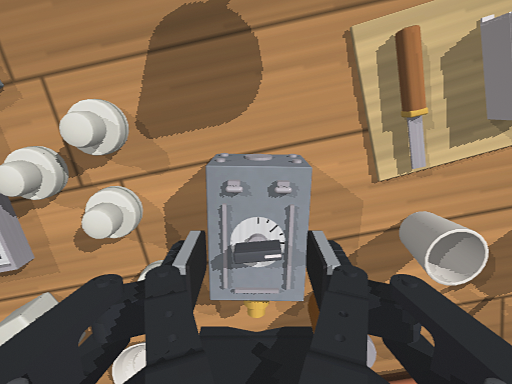

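```bash
python3 - <<'E'
from h import *
crop("w23",200,150,320,310,5,"c23")
E
```

```text
(no output)
```

View pics/c23.png

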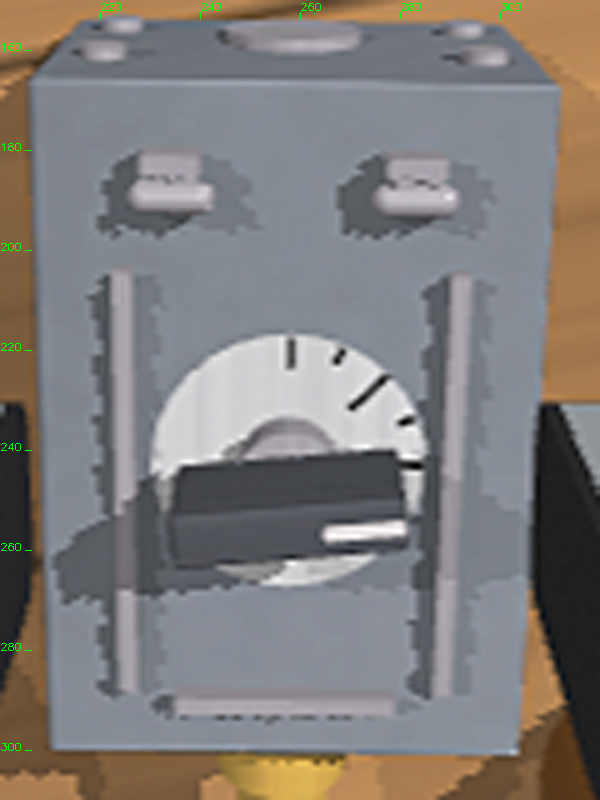

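```bash
python3 - <<'E'
from h import *
L=onz("w23",235,258.2,.119);Rr=onz("w23",281.4,255.4,.119);print(L,Rr,np.linalg.norm(L-Rr),(L+Rr)/2,"bar y-dir",np.degrees(np.arctan2(*(Rr-L)[:2][::-1])))
f1,f2,b1,b2=[onz("w23",u,v,.085) for u,v in[(206.6,166.6),(312,166.6),(210.4,300.4),(304.4,300.4)]]
F=(f1+f2)/2;B=(b1+b2)/2;print(np.linalg.norm(f1-f2),np.linalg.norm(F-B),F,B,np.degrees(np.arctan2(*(f2-f1)[:2][::-1]))-90,np.degrees(np.arctan2(*(b2-b1)[:2][::-1]))-90,np.degrees(np.arctan2(*(B-F)[:2][::-1])))
u=(B-F)/np.linalg.norm(B-F);print("axis",F+u*.085)
# 45deg mark outer (388,376)->inner (350,410)
a=onz("w23",200+388/5,150+376/5,.086);b=onz("w23",200+350/5,150+410/5,.086);print("45 mark dir",np.degrees(np.arctan2(*(a-b)[:2][::-1])))
E
```

```text
[0.61615081 0.05458752 0.119     ] [0.62215361 0.10008775 0.119     ] 0.04589449335908061 [0.61915221 0.07733764 0.119     ] bar y-dir 82.48442723402817
0.10761789466560262 0.15803900511021854 [0.53721196 0.09502088 0.085     ] [0.69182104 0.06227399 0.085     ] -11.333584216245427 -11.33645686315461 -11.958763207814041
axis [0.6203672  0.07740823 0.085     ]
45 mark dir 123.02608958804066
```

```bash
python3 -m crank '[[0,2.5,0,0],[0.1,2.5,0,0],[0.15,2.5,0,0],[0,0,0,1.1],[0,0,0,1.1],[0,0,0,1.1],[0,0,0,1.1],[0,0,0,1.1],[0,0,0,1.1],[0,0,0,1.1]]' 0.5| grep -E "pos|force"; python3 -m crank '[[0,0,0,1.1],[0,0,0,1.1],[0,0,0,1.1],[0,0,0,1.1],[0,0,0,1.1],[0,0,0,1.1],[0,0,0,0],[0,0,0,0]]' | grep -E "pos|force"
python3 - <<'E'
from h import *
go(.6203,.0774,.096,np.radians(-7.5))
E
```

```text
tool_pos: [0.6204, 0.0773, 0.2436]
contact_force: [-1.2, -0.3, -0.5]
tool_pos: [0.6205, 0.0772, 0.2438]
contact_force: [0.5, -0.7, -0.3]
t31.1 tcp [0.6205 0.0772 0.2438] yaw -7.1 F [ 0.5 -0.7 -0.3] g 0.504 j6 0.13
shift cm [-1.000e-02 -2.000e-02  1.478e+01] turn units 0.07 alt -29.93
```

```bash
python3 -m crank '[[0,0,3,0],[0,0,3,0],[0,0,3,0],[0,0,2.5,0.07],[0,0,2,0],[0,0,1.3,0],[0,0,0,0],[0,0,0,0]]'| grep -E "pos|force"; python3 -c "
from h import *
go(.6203,.0774,.096,np.radians(-7.5));grab('scene','s24');crop('s24',240,120,360,260,4,'c24')"
```

```text
tool_pos: [0.6205, 0.077, 0.096]
contact_force: [-0.7, 0.8, 0.5]
t31.8 tcp [0.6205 0.077  0.096 ] yaw -7.6 F [-0.7  0.8  0.5] g 0.504 j6 0.14
shift cm [-0.02 -0.03 -0.  ] turn units -0.02 alt 29.98
```

View pics/c24.png

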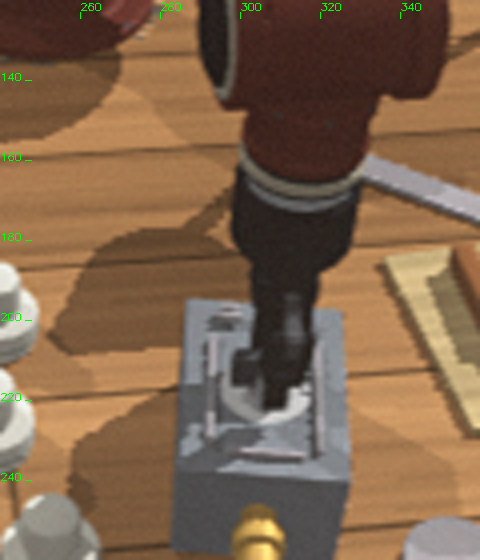

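Good. Close and turn −(33.4+7.6)° → −6.83 units.

```bash
python3 -m crank '[[0,0,0,0],[0,0,0,0],[0,0,0,0],[0,0,0,0],[0,0,0,0],[0,0,0,0]]' 0| grep -E "pos|force|wid|rot"; python3 -m crank '[[0,0,0,-0.7],[0,0,0,-0.7],[0,0,0,-0.7],[0,0,0,-0.7],[0,0,0,-0.7],[0,0,0,-0.7],[0,0,0,-0.7],[0,0,0,-0.7],[0,0,0,-0.7],[0,0,0,-0.53]]'| grep -E "pos|force"; python3 -m crank '[[0,0,0,0],[0,0,0,0]]'; python3 -c "
from h import *
go(.6203,.0774,.096,np.radians(33.4))"
```

```text
tool_pos: [0.6184, 0.0777, 0.0986]
tool_rot: [-0.0, 0.998, -0.067, -0.003]
contact_force: [-13.6, 2.1, 12.0]
gripper_width: 0.124
tool_pos: [0.6177, 0.0776, 0.0986]
contact_force: [-16.5, 0.5, 13.5]
time: 33.32
tool_pos: [0.6177, 0.0775, 0.0985]
tool_rot: [-0.001, 0.958, 0.287, -0.004]
contact_force: [-15.8, 0.7, 14.0]
gripper_width: 0.127
t33.3 tcp [0.6177 0.0775 0.0985] yaw 33.3 F [-15.8   0.7  14. ] g 0.127 j6 -0.58
shift cm [0.21 0.15 0.25] turn units -0.01 alt 29.99
```

```bash
python3 -m crank '[[0,0,0,0],[0,0,0,0],[0,0,0,0]]' 0.45| grep -E "pos|force|wid"; python3 -m crank '[[0,0,-2,0],[0,0,-3,0],[0,0,-3,0],[0,0,-3,0],[0,0,-3,0],[0,0,0,1.1],[0,0,0,1.1],[0,0,0,1.1],[0,0,0,1.1],[0,0,0,1.1]]' 0.6| grep -E "pos|force|wid"; python3 -c "
from h import *
go(.546,.09,.243,np.radians(78.6))"
```

```text
tool_pos: [0.6215, 0.077, 0.0973]
contact_force: [-0.2, 0.9, 0.6]
gripper_width: 0.454
tool_pos: [0.6211, 0.0769, 0.2367]
contact_force: [0.6, 0.5, 0.2]
gripper_width: 0.603
t34.4 tcp [0.6211 0.0769 0.2367] yaw -0.1 F [0.6 0.5 0.2] g 0.603 j6 0.01
shift cm [-7.51 -1.3  -0.64] turn units -13.11 alt 16.89
```

```bash
python3 -m crank '[[0,-2.5,0,0],[0,-2.5,0,0],[0,-2.5,0,0],[0,0,0,0],[0,0,0,0]]' 0.7| grep -E "pos|force|wid"; python3 -c "
from h import *
grab('wrist','w25');grab('top','t25');grab('scene','s25')
crop('w25',150,130,370,300,3.6,'c25')"
```

```text
tool_pos: [0.6205, 0.1529, 0.2364]
contact_force: [0.3, -0.4, -0.1]
gripper_width: 0.699
```

View pics/c25.png

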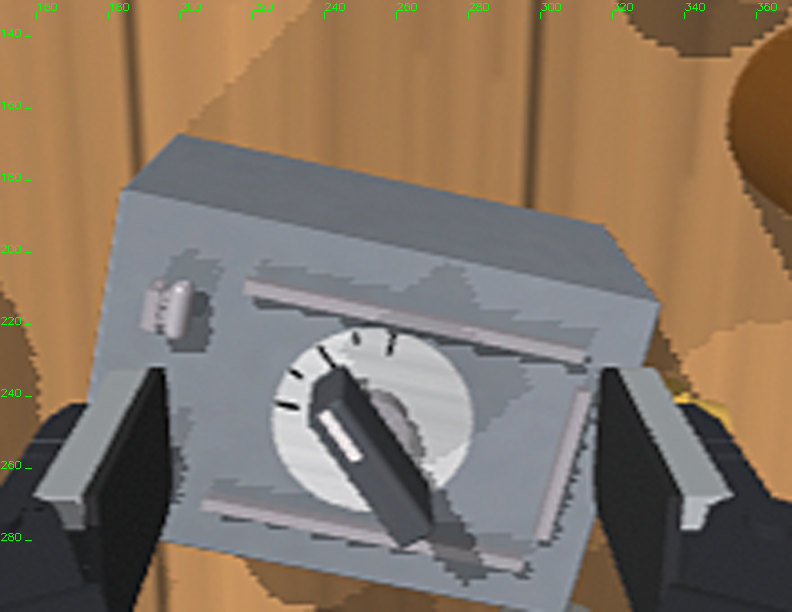

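View pics/t25.png

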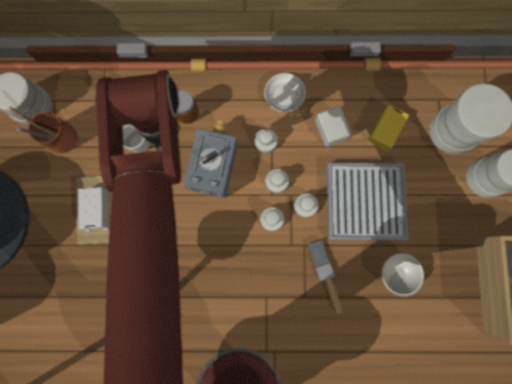

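```bash
python3 - <<'E'
from h import *
f=lambda x,y,z:onz("w25",150+x/3.6,130+y/3.6,z)
def ang(p,q,z): d=f(*p,z)-f(*q,z); print(np.degrees(np.arctan2(d[1],d[0])),np.linalg.norm(d))
ang((308,418),(402,545),.119);ang((322,414),(357,458),.119)
ang((319,346),(336,368),.086)
# stand near edge
ang((124,188),(659,301),.085)
crop('w25',225,220,275,290,10,'c26')
E
```

```text
123.68919598801475 0.0457163413983428
125.82758434801973 0.015834072096590723
125.51487749699615 0.008509806647724662
167.9333079135075 0.15673087465086272
```

View pics/c26.png

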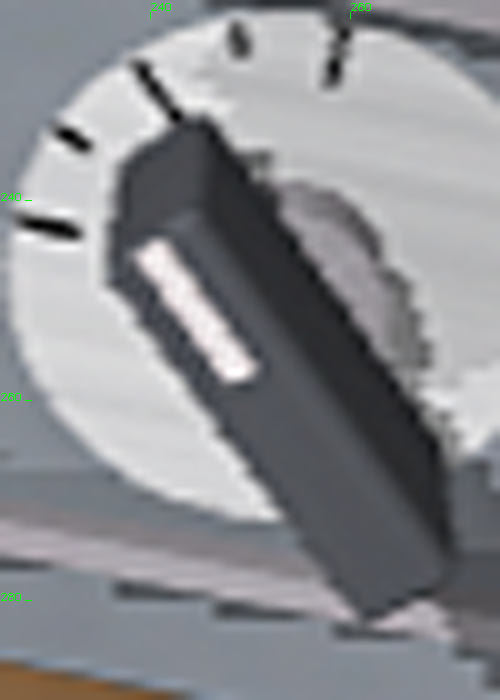

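```bash
python3 -m crank '[[-0.7,3.3,-0.8,0],[-0.7,3.3,-0.8,0],[-0.7,3.3,-0.8,0],[-0.7,3.3,-0.8,0],[-0.7,3.3,-0.8,0],[-0.7,3.3,-0.8,0],[-0.7,3.3,-0.8,0],[-0.7,0.5,-0.8,0],[0,0,0,0],[0,0,0,0]]' 0.7| grep -E "pos|force|wid"; python3 -c "
from h import *
grab('wrist','w27');grab('top','t27');grab('scene','s27')"
```

```text
tool_pos: [0.5654, -0.0848, 0.3009]
contact_force: [-0.8, -0.6, 0.3]
gripper_width: 0.702
```

View pics/w27.png

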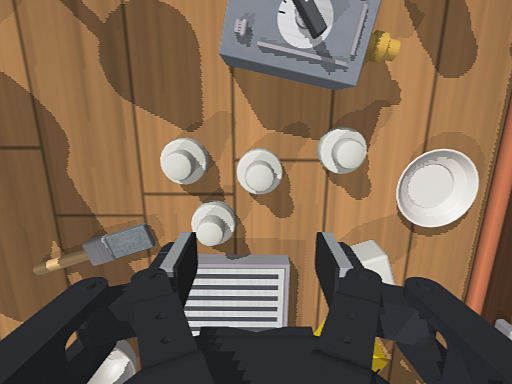

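View pics/t27.png

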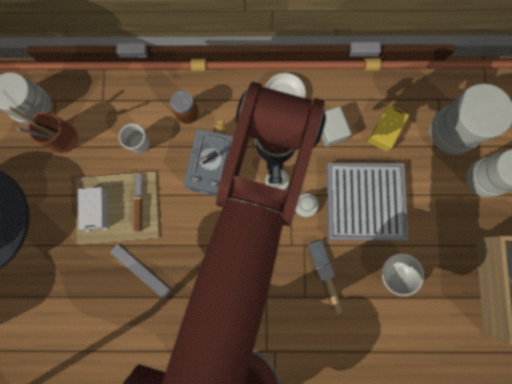

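```bash
python3 - <<'E'
from h import *
crop("w27",150,110,380,270,3.4,"c27")
E
```

```text
(no output)
```

View pics/c27.png

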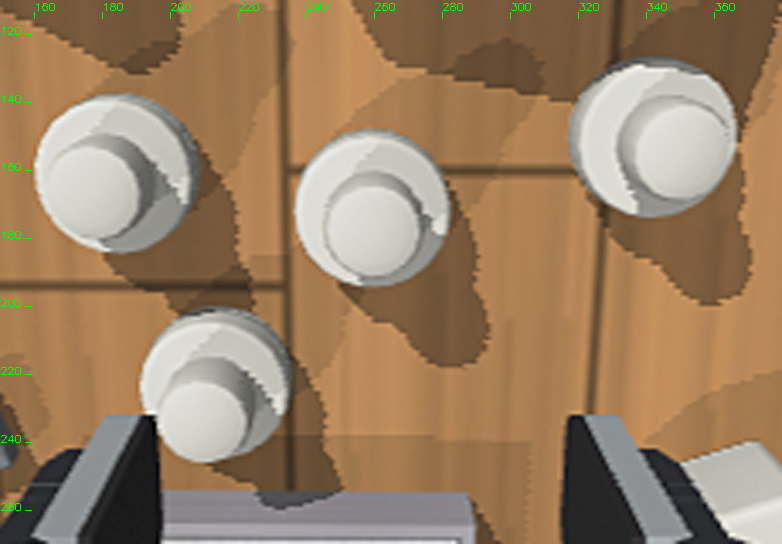

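```bash
python3 - <<'E'
from h import *
for n,u,v,z in [("m3",177.4,166.5,.062),("m1",260,177.6,.062),("m2",209.7,233.2,.062),("m0",350.9,154.7,.062),("grate TL",289.4,255,.032)]: print(n,onz("w27",u,v,z).round(4))
for n,u,v in [("m1",277.5,179),("m2",306.5,203),("m3",272,217)]: print(n,onz("top1",u,v,.062).round(4))
go(yw=0)
E
```

```text
m3 [ 0.4655 -0.0902  0.062 ]
m1 [ 0.5726 -0.1047  0.062 ]
m2 [ 0.5037 -0.1836  0.062 ]
m0 [ 0.6891 -0.0742  0.062 ]
grate TL [ 0.6188 -0.2324  0.032 ]
m1 [ 0.5674 -0.1051  0.062 ]
m2 [ 0.5016 -0.1826  0.062 ]
m3 [ 0.4638 -0.0894  0.062 ]
t36.0 tcp [ 0.5654 -0.0832  0.2994] yaw 0.3 F [ 0.4 -0.5 -0.4] g 0.701 j6 -0.28
shift cm [0. 0. 0.] turn units 0.05 alt -29.95
```

```bash
python3 -m crank '[[-1.5,2.5,3,0],[-1.5,2.5,3,0],[-1.6,2.5,3,0],[-1.6,2.5,3,0],[0,0,3,0],[0,0,0,0],[0,0,0,0]]' 0.75| grep -E "pos|force|wid"; python3 -c "
from h import *
grab('wrist','w28');go(.5035,-.1832,.034,0)"
```

```text
tool_pos: [0.5033, -0.1821, 0.149]
contact_force: [-0.4, 0.4, 0.0]
gripper_width: 0.751
t36.6 tcp [ 0.5049 -0.1828  0.1516] yaw 0.3 F [ 1.1 -1.2  0. ] g 0.748 j6 -0.49
shift cm [-0.14  0.05 11.76] turn units 0.06 alt -29.94
```

View pics/w28.png

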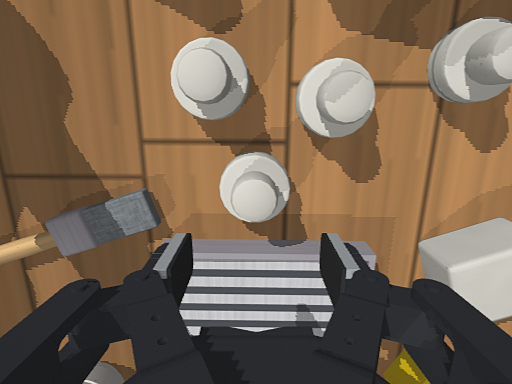

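```bash
python3 -m crank '[[-0.1,0,3,0],[0,0,3,0],[0,0,3,0],[0,0,1.7,0],[0,0,1,0],[0,0,0,0],[0,0,0,0]]' | grep -E "pos|force|wid"; python3 -m crank '[[0,0,0,0],[0,0,0,0],[0,0,0,0],[0,0,0,0],[0,0,0,0],[0,0,0,0]]' 0| grep -E "pos|force|wid";  python3 -m crank '[[0,0,-1,0],[0,0,-2,0],[0,0,-3,0],[0,0,-3,0],[0,0,-1,0],[0,0,0,0],[0,0,0,0]]'| grep -E "pos|force|wid"; python3 -c "
from h import *
go(.511,-.353,.13,0)"
```

```text
tool_pos: [0.5052, -0.1838, 0.0362]
contact_force: [0.5, 0.1, 0.5]
gripper_width: 0.752
tool_pos: [0.5051, -0.1846, 0.037]
contact_force: [-0.9, 0.8, 6.4]
gripper_width: 0.45
tool_pos: [0.5032, -0.1837, 0.1341]
contact_force: [-0.4, 0.1, -2.4]
gripper_width: 0.446
t38.2 tcp [ 0.5032 -0.1837  0.1341] yaw 0.2 F [-0.4  0.1 -2.4] g 0.446 j6 -0.49
shift cm [ 0.7  16.94  0.41] turn units 0.04 alt -29.96
```

```bash
python3 - <<'E'
from h import *
crop("top1",310,145,425,255,6,"c29")
crop("scene1",95,180,200,260,7,"c30")
E
```

```text
(no output)
```

View pics/c29.png

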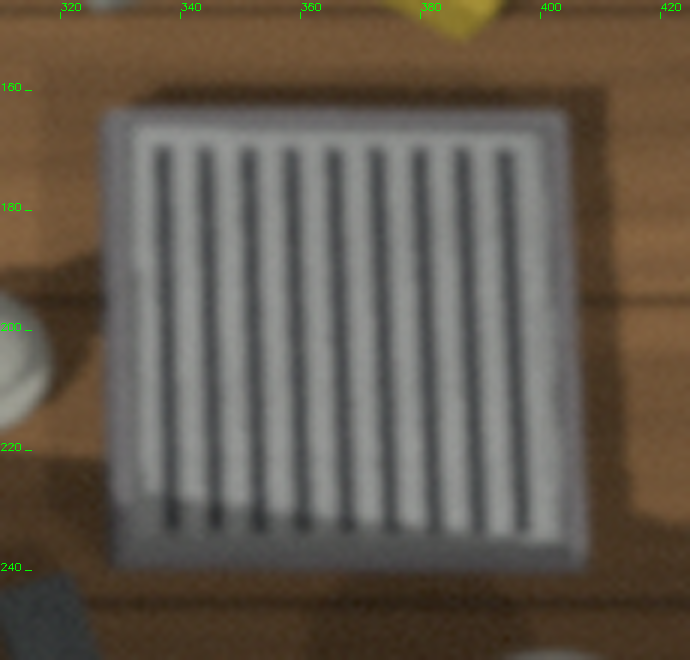

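View pics/c30.png

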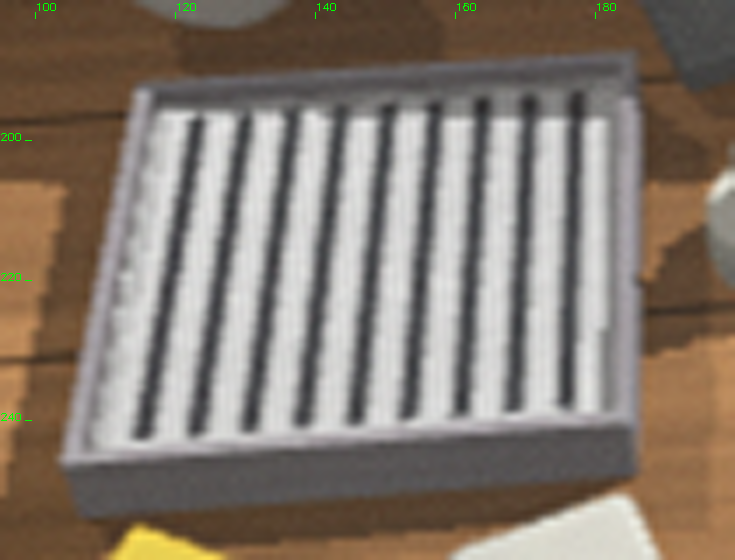

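```bash
python3 - <<'E'
from h import *
f=lambda x,y:onz("top1",310+x/6,145+y/6,.024)
P=[f(162,150),f(172,530),f(505,152),f(522,530)];[print(p.round(4)) for p in P];print("c",np.mean(P,0))
g=lambda x,y:onz("scene1",95+x/7,180+y/7,.024)
P=[g(198,118),g(144,438),g(578,96),g(568,408)];[print(p.round(4)) for p in P];print("c",np.mean(P,0))
E
```

```text
[ 0.5999 -0.2748  0.024 ]
[ 0.4223 -0.2739  0.024 ]
[ 0.5988 -0.4353  0.024 ]
[ 0.4223 -0.4338  0.024 ]
c [ 0.51083691 -0.35446518  0.024     ]
[ 0.4242 -0.4309  0.024 ]
[ 0.6018 -0.4315  0.024 ]
[ 0.4268 -0.2704  0.024 ]
[ 0.6037 -0.2715  0.024 ]
c [ 0.51412067 -0.35107101  0.024     ]
```

```bash
python3 -m crank '[[-0.6,3.1,0,0],[-0.6,3.1,0,0],[-0.5,3.1,0,0],[-0.5,3.1,0,0],[-0.5,3.1,0,0],[-0.5,3.1,0,0],[-0.5,2.9,0,0],[0,0,0,0],[0,0,0,0]]' | grep -E "pos|force|wid"; python3 -c "
from h import *
grab('wrist','w31');go(.4665,-.399,.064,0)"
```

```text
tool_pos: [0.4656, -0.3989, 0.1308]
contact_force: [0.5, 0.7, -1.8]
gripper_width: 0.451
t39.0 tcp [ 0.4659 -0.3979  0.1311] yaw 0.2 F [ 0.2  0.7 -2.9] g 0.448 j6 -0.83
shift cm [0.08 0.14 6.71] turn units 0.03 alt -29.97
```

View pics/w31.png

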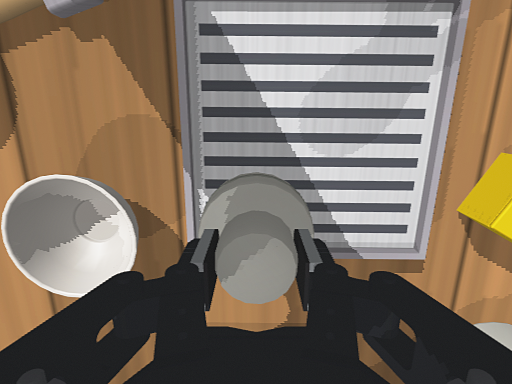

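```bash
python3 -m crank '[[0.1,0.1,2,0],[0,0,2.5,0],[0,0,1.8,0],[0,0,0.3,0],[0,0,0,0],[0,0,0,0]]' | grep -E "pos|force|wid"; python3 -m crank '[[0,0,0.2,0],[0,0,0,0],[0,0,0,0]]' | grep -E "pos|force|wid"
```

```text
tool_pos: [0.4686, -0.3991, 0.0683]
contact_force: [0.4, 0.3, -2.1]
gripper_width: 0.445
tool_pos: [0.4689, -0.4004, 0.0675]
contact_force: [0.0, 0.2, -1.7]
gripper_width: 0.447
```

```bash
python3 -m crank '[[0,0,0.2,0],[0,0,0.2,0],[0,0,0,0]]' | grep -E "pos|force"; python3 -m crank '[[0,0,0.2,0],[0,0,0,0],[0,0,0,0]]' | grep -E "pos|force";python3 -m crank '[[0,0,0.1,0],[0,0,0,0],[0,0,0,0]]' | grep -E "pos|force"
```

```text
tool_pos: [0.4681, -0.3997, 0.0619]
contact_force: [-0.2, 0.2, -1.9]
tool_pos: [0.4684, -0.4, 0.0611]
contact_force: [-2.7, 1.9, 4.5]
tool_pos: [0.4684, -0.4001, 0.061]
contact_force: [-4.4, 5.0, 8.3]
```

```bash
python3 -m crank '[[0,0,0,0],[0,0,0,0],[0,0,0,0]]' 0.72| grep -E "pos|wid"; python3 -m crank '[[0,0,-2,0],[0,0,-3,0],[0,0,-3,0],[0,0,-3,0],[0,0,0,0]]' | grep -E "pos|force"; python3 -c "
from h import *
go(.572,-.1047,.16,0)"
```

```text
tool_pos: [0.4684, -0.4, 0.0591]
gripper_width: 0.72
tool_pos: [0.4712, -0.4029, 0.1772]
contact_force: [1.2, -0.9, 1.0]
t41.2 tcp [ 0.4712 -0.4029  0.1772] yaw 0.3 F [ 1.2 -0.9  1. ] g 0.721 j6 -0.83
shift cm [ 10.2  -29.79   1.53] turn units 0.04 alt -29.96
```

```bash
python3 -m crank '[[1.1,-3.3,0,0],[1.1,-3.3,0,0],[1.1,-3.3,0,0],[1.1,-3.3,0,0],[1.1,-3.3,0,0],[1.1,-3.3,0,0],[1.1,-3.3,0,0],[1.1,-3.3,0.8,0],[1.1,-3.3,0.8,0],[0,0,0,0]]' 0.75| grep -E "pos|wid"; python3 -c "
from h import *
grab('wrist','w32');go(.572,-.1047,.034,0)"
```

```text
tool_pos: [0.566, -0.0971, 0.1507]
gripper_width: 0.749
t42.1 tcp [ 0.5657 -0.0996  0.1513] yaw 0.5 F [-0.1 -0.5 -0.3] g 0.750 j6 -0.31
shift cm [ 0.66  0.53 11.73] turn units 0.09 alt -29.91
```

View pics/w32.png

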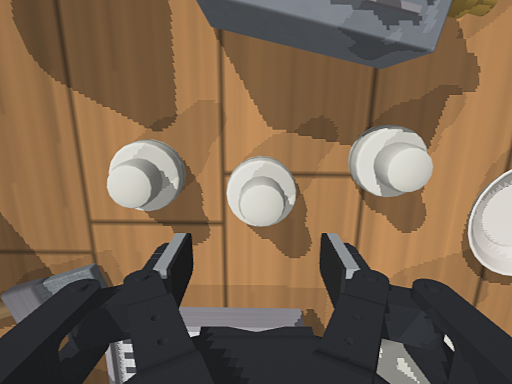

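```bash
python3 -c "
from h import *
print(onz('w32',262,202,.062),onz('w32',131,186,.062),onz('w32',404,167,.062))"; python3 -m crank '[[0.6,0.5,3,0],[0,0,3,0],[0,0,3,0],[0,0,1.7,0],[0,0,0.9,0],[0,0,0,0],[0,0,0,0]]' | grep -E "pos|force|wid"
```

```text
[ 0.5720948  -0.10217398  0.062     ] [ 0.46697707 -0.08989173  0.062     ] [ 0.68317531 -0.0721355   0.062     ]
tool_pos: [0.5722, -0.1082, 0.0376]
contact_force: [0.6, 0.2, -0.5]
gripper_width: 0.747
```

```bash
python3 -m crank '[[0,-0.4,0.2,0],[0,0,0,0],[0,0,0,0]]' | grep -E "pos|force|wid";python3 -m crank '[[0,0,0,0],[0,0,0,0],[0,0,0,0],[0,0,0,0],[0,0,0,0],[0,0,0,0]]' 0| grep -E "pos|force|wid";  python3 -m crank '[[0,0,-1,0],[0,0,-2,0],[0,0,-3,0],[0,0,-3,0],[0,0,-1,0],[0,0,0,0],[0,0,0,0]]'| grep -E "pos|force|wid"; python3 -c "
from h import *
go(.5585,-.399,.13,0)"
```

```text
tool_pos: [0.573, -0.1036, 0.0367]
contact_force: [0.1, 0.6, 0.1]
gripper_width: 0.751
tool_pos: [0.5726, -0.1036, 0.0363]
contact_force: [-0.9, 0.8, 5.4]
gripper_width: 0.449
tool_pos: [0.5716, -0.1033, 0.1345]
contact_force: [-0.5, 0.2, -3.4]
gripper_width: 0.447
t44.0 tcp [ 0.5716 -0.1033  0.1345] yaw 0.3 F [-0.5  0.2 -3.4] g 0.447 j6 -0.31
shift cm [-1.44 29.57  0.45] turn units 0.04 alt -29.96
```

```bash
python3 -m crank '[[-0.15,3.3,0,0],[-0.15,3.3,0,0],[-0.15,3.3,0,0],[-0.15,3.3,0,0],[-0.15,3.3,0,0],[-0.15,3.3,0,0],[-0.15,3.3,0,0],[-0.15,3.3,0,0],[-0.15,3.1,0,0],[0,0,0,0]]' | grep -E "pos|force|wid"; python3 -m crank '[[0,0,0,0]]' | grep -E "pos|force|wid"; python3 -c "
from h import *
go(.5585,-.399,.066,0)"
```

```text
tool_pos: [0.5572, -0.4029, 0.1313]
contact_force: [-0.7, 0.9, -1.7]
gripper_width: 0.448
tool_pos: [0.5579, -0.3988, 0.1312]
contact_force: [-0.3, 0.9, -2.5]
gripper_width: 0.445
t44.9 tcp [ 0.5579 -0.3988  0.1312] yaw 0.1 F [-0.3  0.9 -2.5] g 0.445 j6 -0.73
shift cm [0.09 0.04 6.52] turn units 0.02 alt -29.98
```

```bash
python3 -m crank '[[0,0,2,0],[0,0,2.5,0],[0,0,1.8,0],[0,0,0.2,0],[0,0,0,0],[0,0,0,0]]' | grep -E "pos|force|wid"; python3 -m crank '[[0,0,0.3,0],[0,0,0,0],[0,0,0,0]]' | grep -E "pos|force|wid"; python3 -m crank '[[0,0,0.2,0],[0,0,0,0],[0,0,0,0]]' | grep -E "pos|force|wid"
```

```text
tool_pos: [0.5599, -0.3976, 0.07]
contact_force: [-1.0, 0.3, -2.8]
gripper_width: 0.448
tool_pos: [0.5603, -0.3988, 0.0684]
contact_force: [1.1, -0.5, -2.7]
gripper_width: 0.448
tool_pos: [0.5598, -0.3985, 0.0652]
contact_force: [-0.5, -0.3, -3.6]
gripper_width: 0.447
```

```bash
python3 -m crank '[[0,0,0.3,0],[0,0,0,0],[0,0,0,0]]' | grep -E "pos|force"; python3 -m crank '[[0,0,0.2,0],[0,0,0,0],[0,0,0,0]]' | grep -E "pos|force"; python3 -m crank '[[0,0,0.1,0],[0,0,0,0],[0,0,0,0]]' | grep -E "pos|force"
```

```text
tool_pos: [0.5595, -0.3983, 0.0618]
contact_force: [0.4, 0.1, -3.1]
tool_pos: [0.5599, -0.3986, 0.0603]
contact_force: [0.0, -0.3, -3.1]
tool_pos: [0.56, -0.3986, 0.0603]
contact_force: [-3.3, 2.5, 5.4]
```

```bash
python3 -m crank '[[0,0,0,0],[0,0,0,0],[0,0,0,0]]' 0.72| grep -E "pos|wid"; python3 -m crank '[[0,0,-2,0],[0,0,-3,0],[0,0,-3,0],[0,0,-3,0],[0,0,0,0]]' | grep -E "pos|force"; python3 -c "
from h import *
go(.466,-.0905,.16,0)"
```

```text
tool_pos: [0.5599, -0.3986, 0.059]
gripper_width: 0.72
tool_pos: [0.563, -0.4012, 0.178]
contact_force: [0.4, -0.8, 2.6]
t47.4 tcp [ 0.563  -0.4012  0.178 ] yaw 0.3 F [ 0.4 -0.8  2.6] g 0.721 j6 -0.73
shift cm [ -9.58 -31.13   1.42] turn units 0.04 alt -29.96
```

```bash
python3 -m crank '[[-1,-3.4,0,0],[-1,-3.4,0,0],[-1,-3.4,0,0],[-1,-3.4,0,0],[-1,-3.4,0,0],[-1.1,-3.4,0,0],[-1.1,-3.4,0,0],[-1,-3.4,0.8,0],[-1,-3.4,0.8,0],[0,0,0,0]]' 0.75| grep -E "pos|wid"; python3 -c "
from h import *
grab('wrist','w33');go(.466,-.0905,.036,0)"
```

```text
tool_pos: [0.4637, -0.088, 0.1505]
gripper_width: 0.751
t48.2 tcp [ 0.465  -0.0903  0.1517] yaw 0.5 F [-0.6 -0.4 -0.5] g 0.750 j6 -0.36
shift cm [ 0.12  0.03 11.57] turn units 0.08 alt -29.92
```

View pics/w33.png

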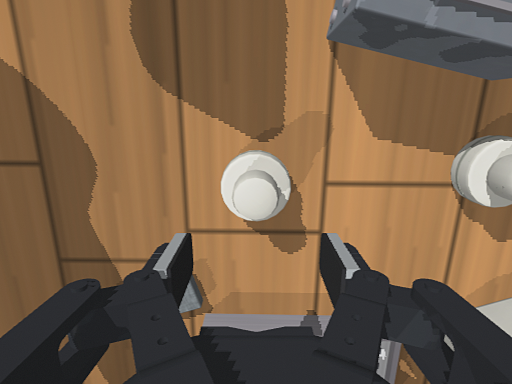

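```bash
python3 -m crank '[[0,0,3,0],[0,0,3,0],[0,0,3,0],[0,0,1.7,0],[0,0,0.9,0],[0,0,0,0],[0,0,0,0]]' | grep -E "pos|force|wid"; python3 -c "
from h import *
print(onz('w33',256,195.5,.062));go(.466,-.0905,.036,0)"
```

```text
tool_pos: [0.4672, -0.0936, 0.0378]
contact_force: [0.9, -0.0, 0.9]
gripper_width: 0.753
[ 0.46476562 -0.08757071  0.062     ]
t48.8 tcp [ 0.4672 -0.0936  0.0378] yaw 0.2 F [ 0.9 -0.   0.9] g 0.753 j6 -0.36
shift cm [-0.11 -0.31  0.18] turn units 0.04 alt -29.96
```

```bash
python3 -m crank '[[-0.1,-0.4,0.1,0],[0,0,0,0],[0,0,0,0]]' | grep -E "pos|force|wid";python3 -m crank '[[0,0,0,0],[0,0,0,0],[0,0,0,0],[0,0,0,0],[0,0,0,0],[0,0,0,0]]' 0| grep -E "pos|force|wid";  python3 -m crank '[[0,0,-1,0],[0,0,-2,0],[0,0,-3,0],[0,0,-3,0],[0,0,-1,0],[0,0,0,0],[0,0,0,0]]'| grep -E "pos|force|wid"; python3 -c "
from h import *
go(.4675,-.307,.13,0)"
```

```text
tool_pos: [0.4665, -0.0891, 0.0376]
contact_force: [0.7, 0.5, -1.4]
gripper_width: 0.75
tool_pos: [0.4661, -0.0891, 0.0372]
contact_force: [-1.0, 0.1, 6.1]
gripper_width: 0.452
tool_pos: [0.4651, -0.0888, 0.1356]
contact_force: [0.0, -0.2, -2.5]
gripper_width: 0.448
t50.1 tcp [ 0.4651 -0.0888  0.1356] yaw 0.3 F [ 0.  -0.2 -2.5] g 0.448 j6 -0.35
shift cm [ 0.14 21.82  0.56] turn units 0.04 alt -29.96
```

```bash
python3 -m crank '[[0,3.1,0,0],[0,3.1,0,0],[0,3.1,0,0],[0,3.1,0,0],[0,3.1,0,0],[0,3.1,0,0],[0,3.1,0,0],[0,0,0,0],[0,0,0,0]]' | grep -E "pos|force|wid"; python3 -c "
from h import *
grab('wrist','w34');go(.4675,-.307,.066,0)"
```

```text
tool_pos: [0.4647, -0.306, 0.1329]
contact_force: [-1.0, 0.1, -3.6]
gripper_width: 0.448
t51.0 tcp [ 0.4649 -0.305   0.1331] yaw 0.2 F [ 0.   0.6 -1.7] g 0.446 j6 -0.72
shift cm [0.28 0.23 6.71] turn units 0.03 alt -29.97
```

View pics/w34.png

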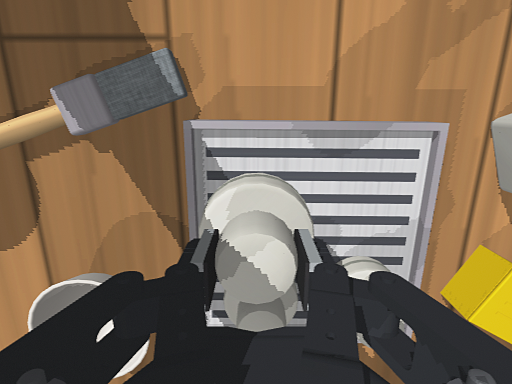

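```bash
python3 -c "
from h import *
print(onz('w34',187,123,.032),onz('w34',447.5,125,.032))"
python3 -m crank '[[0.2,0,2,0],[0,0.1,2.5,0],[0,0,1.8,0],[0,0,0.2,0],[0,0,0,0],[0,0,0,0]]' | grep -E "pos|force|wid"; python3 -m crank '[[0,0,0.4,0],[0,0,0,0],[0,0,0,0]]' | grep -E "pos|force|wid"
```

```text
[ 0.41067177 -0.24918453  0.032     ] [ 0.61796042 -0.25023136  0.032     ]
tool_pos: [0.4686, -0.3062, 0.0714]
contact_force: [0.1, -0.3, -2.1]
gripper_width: 0.447
tool_pos: [0.4689, -0.3071, 0.0681]
contact_force: [0.6, 0.6, -2.3]
gripper_width: 0.445
```

```bash
python3 -m crank '[[0,0,0.4,0],[0,0,0,0],[0,0,0,0]]' | grep -E "pos|force"; python3 -m crank '[[0,0,0.2,0],[0,0,0,0],[0,0,0,0]]' | grep -E "pos|force"; python3 -m crank '[[0,0,0.2,0],[0,0,0,0],[0,0,0,0]]' | grep -E "pos|force"
```

```text
tool_pos: [0.4682, -0.3068, 0.063]
contact_force: [0.6, -0.2, -2.8]
tool_pos: [0.4684, -0.307, 0.0612]
contact_force: [0.2, 0.4, -1.6]
tool_pos: [0.4685, -0.307, 0.0612]
contact_force: [-5.2, 3.6, 8.9]
```

```bash
python3 -m crank '[[0,0,0,0],[0,0,0,0],[0,0,0,0]]' 0.72| grep -E "pos|wid"; python3 -m crank '[[0,0,-2,0],[0,0,-3,0],[0,0,-3,0],[0,0,-3,0],[0,0,0,0]]' | grep -E "pos|force"; python3 -c "
from h import *
go(.685,-.0725,.16,0)"
```

```text
tool_pos: [0.4686, -0.307, 0.0594]
gripper_width: 0.72
tool_pos: [0.4715, -0.3095, 0.1769]
contact_force: [0.8, -1.6, 1.8]
t53.1 tcp [ 0.4715 -0.3095  0.1769] yaw 0.3 F [ 0.8 -1.6  1.8] g 0.719 j6 -0.72
shift cm [ 21.44 -23.62   1.7 ] turn units 0.04 alt -29.96
```

```bash
python3 -m crank '[[2.35,-2.6,0,0],[2.35,-2.6,0,0],[2.35,-2.6,0,0],[2.35,-2.6,0,0],[2.35,-2.6,0,0],[2.35,-2.6,0,0],[2.35,-2.6,0,0],[2.35,-2.6,0.8,0],[2.35,-2.6,0.8,0],[0,0,0,0]]' 0.7| grep -E "pos|wid"; python3 -m crank '[[0,0,0,0]]' | grep pos; python3 -c "
from h import *
grab('wrist','w35');go(.685,-.0725,.036,0)"
```

```text
tool_pos: [0.6806, -0.067, 0.1502]
gripper_width: 0.702
tool_pos: [0.6789, -0.0703, 0.1512]
t54.1 tcp [ 0.6786 -0.0715  0.152 ] yaw 0.3 F [-0.4  0.1  0.5] g 0.699 j6 -0.22
shift cm [ 0.66  0.1  11.6 ] turn units 0.05 alt -29.95
```

View pics/w35.png

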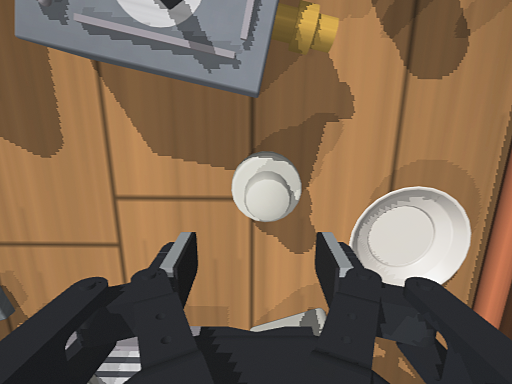

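```bash
python3 -c "
from h import *
print(onz('w35',266.5,196,.062),[onz('w35',u,v,.05).round(3) for u,v in[(349,242),(471,232),(415,187)]])"
```

```text
[ 0.68856386 -0.07069271  0.062     ] [array([ 0.763, -0.116,  0.05 ]), array([ 0.869, -0.106,  0.05 ]), array([ 0.814, -0.065,  0.05 ])]
```

```bash
python3 -m crank '[[0.9,-0.2,3,0],[0,0,3,0],[0,0,3,0],[0,0,1.7,0],[0,0,0.9,0],[0,0,0,0],[0,0,0,0]]' | grep -E "pos|force|wid"; python3 -m crank '[[0,0,0,0]]' | grep pos;  python3 -c "
from h import *
go(.688,-.0715,.036,0)"
```

```text
tool_pos: [0.688, -0.0709, 0.038]
contact_force: [-0.0, 0.6, 1.2]
gripper_width: 0.698
tool_pos: [0.6892, -0.0707, 0.0397]
t54.8 tcp [ 0.6892 -0.0707  0.0397] yaw 0.2 F [0.3 0.8 1.1] g 0.702 j6 -0.21
shift cm [-0.12  0.07  0.37] turn units 0.04 alt -29.96
```

```bash
python3 -m crank '[[0,0,0.3,0],[0,0,0,0],[0,0,0,0]]' | grep -E "pos|force|wid";python3 -m crank '[[0,0,0,0],[0,0,0,0],[0,0,0,0],[0,0,0,0],[0,0,0,0],[0,0,0,0]]' 0| grep -E "pos|force|wid";  python3 -m crank '[[0,0,-1,0],[0,0,-2,0],[0,0,-3,0],[0,0,-3,0],[0,0,-2,0],[0,0,0,0],[0,0,0,0]]'| grep -E "pos|force|wid"; python3 -c "
from h import *
go(.56,-.31,.14,0)"
```

```text
tool_pos: [0.6884, -0.07, 0.0352]
contact_force: [-0.4, 0.7, 0.5]
gripper_width: 0.697
tool_pos: [0.6885, -0.07, 0.035]
contact_force: [2.4, 0.3, 3.8]
gripper_width: 0.454
tool_pos: [0.688, -0.07, 0.1448]
contact_force: [-0.2, 1.1, -3.1]
gripper_width: 0.444
t56.1 tcp [ 0.688  -0.07    0.1448] yaw 0.2 F [-0.2  1.1 -3.1] g 0.444 j6 -0.21
shift cm [-12.91  23.95   0.48] turn units 0.04 alt -29.96
```

```bash
python3 -m crank '[[-1.45,2.65,0,0],[-1.45,2.65,0,0],[-1.45,2.65,0,0],[-1.45,2.65,0,0],[-1.45,2.65,0,0],[-1.4,2.65,0,0],[-1.4,2.65,0,0],[-1.4,2.65,0,0],[-1.4,2.65,0,0],[0,0,0,0]]' | grep -E "pos|force|wid"; python3 -m crank '[[0,0,0,0]]' | grep pos; python3 -c "
from h import *
grab('wrist','w36');go(.56,-.309,.068,0)"
```

```text
tool_pos: [0.5562, -0.3122, 0.1402]
contact_force: [-0.4, 0.7, -2.0]
gripper_width: 0.447
tool_pos: [0.558, -0.3091, 0.1405]
t57.0 tcp [ 0.5587 -0.3082  0.141 ] yaw 0.2 F [-0.3 -0.2 -2.8] g 0.451 j6 -0.62
shift cm [0.15 0.1  7.3 ] turn units 0.03 alt -29.97
```

View pics/w36.png

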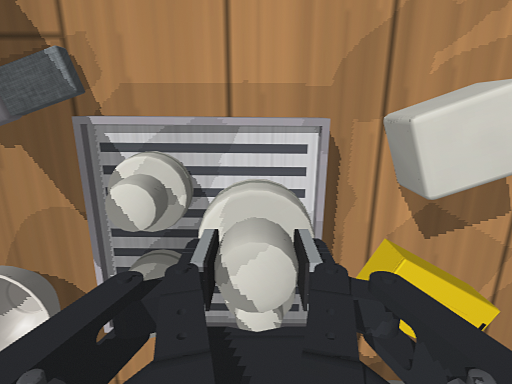

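```bash
python3 -m crank '[[0,0,2,0],[0,0,2.5,0],[0,0,2,0],[0,0,0.5,0],[0,0,0,0],[0,0,0,0]]' | grep -E "pos|force|wid"; python3 -m crank '[[0,0,0.4,0],[0,0,0.2,0],[0,0,0,0]]' | grep -E "pos|force|wid"; python3 -m crank '[[0,0,0.2,0],[0,0,0,0],[0,0,0,0]]' | grep -E "pos|force|wid"
```

```text
tool_pos: [0.5606, -0.3081, 0.0739]
contact_force: [-0.1, 0.2, -2.3]
gripper_width: 0.449
tool_pos: [0.5608, -0.3092, 0.069]
contact_force: [-0.5, -0.1, -2.8]
gripper_width: 0.448
tool_pos: [0.5604, -0.3091, 0.0664]
contact_force: [-0.0, -0.2, -2.8]
gripper_width: 0.447
```

```bash
python3 -m crank '[[0,0,0.4,0],[0,0,0,0],[0,0,0,0]]' | grep -E "pos|force"; python3 -m crank '[[0,0,0.2,0],[0,0,0,0],[0,0,0,0]]' | grep -E "pos|force"; python3 -m crank '[[0,0,0.15,0],[0,0,0,0],[0,0,0,0]]' | grep -E "pos|force"
```

```text
tool_pos: [0.5601, -0.3088, 0.0617]
contact_force: [0.1, 0.0, -3.2]
tool_pos: [0.5603, -0.3089, 0.06]
contact_force: [0.7, -0.7, -2.7]
tool_pos: [0.5606, -0.3091, 0.0589]
contact_force: [-0.0, -0.4, -1.9]
```

```bash
python3 -m crank '[[0,0,0.1,0],[0,0,0,0],[0,0,0,0]]' | grep -E "pos|force"; python3 -m crank '[[0,0,0,0],[0,0,0,0],[0,0,0,0]]' 0.7| grep -E "pos|wid"; python3 -m crank '[[0,0,-2,0],[0,0,-3,0],[0,0,-3,0],[0,0,-3,0],[0,0,-3,0],[0,0,0,0]]' | grep -E "pos|force"; python3 -m crank '[[0,-3,-2,0],[0,-3,-2,0],[0,-3,0,0],[0,0,0,0],[0,0,0,0]]' | grep -E "pos|force"; python3 -c "
from h import *
grab('wrist','w37');grab('top','t37');grab('scene','s37')"
```

```text
tool_pos: [0.5607, -0.3092, 0.0589]
contact_force: [-2.7, 1.7, 5.5]
tool_pos: [0.5605, -0.309, 0.0575]
gripper_width: 0.7
tool_pos: [0.5636, -0.3112, 0.2062]
contact_force: [1.0, -0.3, 1.4]
tool_pos: [0.5602, -0.2178, 0.2376]
contact_force: [0.3, -0.3, 0.2]
```

View pics/w37.png

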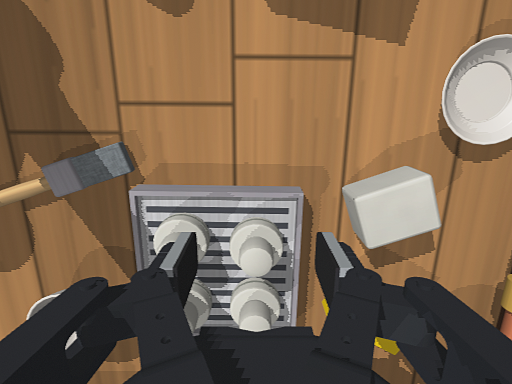

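View pics/t37.png

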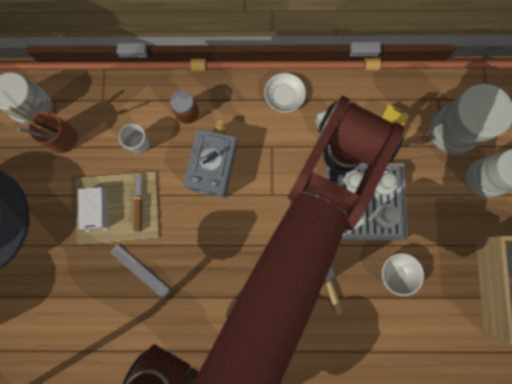

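View pics/s37.png

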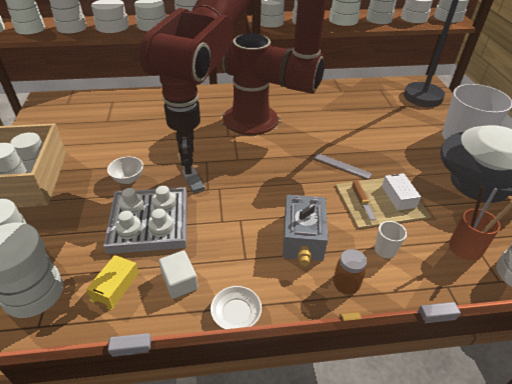

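```bash
python3 -m crank '[[0.6,-2.9,0,0],[0.6,-2.9,0,0],[0.6,-2.9,0,0],[0.6,-2.9,0,0],[0.6,-2.9,0,0],[0.6,-2.9,0,0],[0.6,-2.9,0,0],[0.6,-2.9,0,0],[0,0,0,0],[0,0,0,0]]' | grep -E "pos|force"; python3 -c "
from h import *
grab('wrist','w38');print(cam('w38')[1]);crop('w38',160,60,360,240,4,'c38')"
```

```text
tool_pos: [0.6071, 0.0135, 0.2367]
contact_force: [0.4, -0.1, -0.8]
[0.608164   0.08200021 0.37883279]
```

View pics/c38.png

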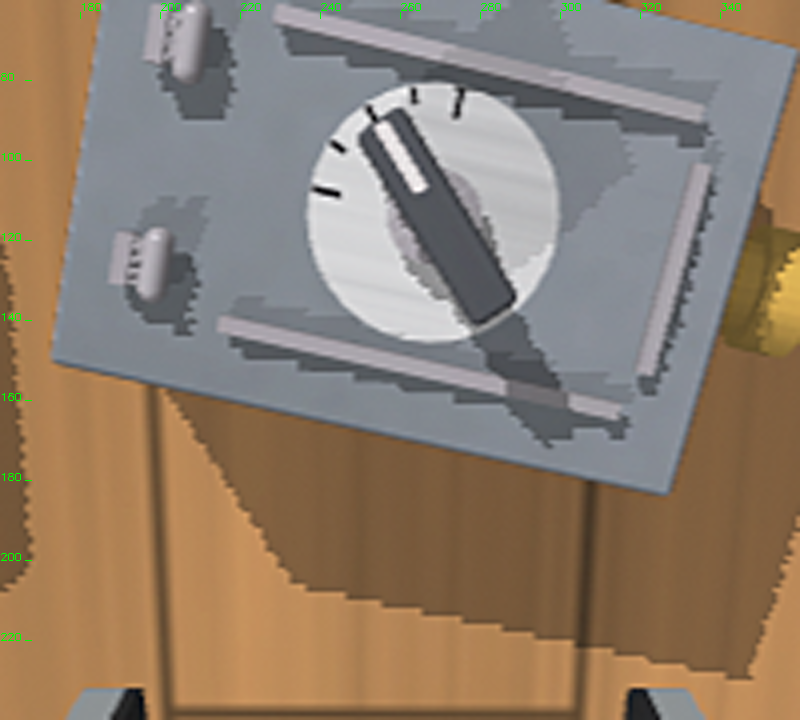

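```bash
python3 - <<'E'
from h import *
f=lambda x,y,z:onz("w38",160+x/4,60+y/4,z)
def ang(p,q,z): d=f(*p,z)-f(*q,z); return np.degrees(np.arctan2(d[1],d[0]))
b=[ang((362,140),(472,322),.119),ang((405,108),(516,297),.119)]
s=ang((52,360),(668,494),.085)-90; m=[ang((458,90),(456,118),.085)]
print(b,s,np.mean(b)-s)
g=[f(459,103,.085),f(327,191,.085),f(338,147,.085),f(414,96,.085),f(371,110,.085)]
c=(f(384,123,.119)+f(494,308,.119))/2; 
for p in g: print(np.degrees(np.arctan2(p[1]-c[1],p[0]-c[0]))-s)
E
```

```text
[np.float64(122.55585721594062), np.float64(122.39499389601261)] 77.89233417167316 44.58309138430346
-0.1236189378053183
90.62127085469228
68.49292386078432
22.895169171177187
44.831496649691104
```

The bar reads 44.6°, against the longest mark at 44.8°. All the other pieces are in place, so I'm handing in.

```bash
python3 -c "
from plant import manip
print(manip.state()['time']);print(manip.job_done())"
```

```text
61.25
the job is handed in; nothing more can be done
None
```

The job is done and was handed in at 61 s of the 208 s allowed; no verdict was reported.

- **Cover:** I pried it off at the notch with the lifter, using the stand edge as fulcrum. It snapped up, and I lifted it straight off. It lies open side down on the left half of the board.
- **Lifter:** It lies flat on the right half of the board, about 8 mm inside the far edge and about 9 mm further forward than it started.
- **Valve:** It is turned to the longest mark. The last close view measured 44.6°, against 44.8° for the mark in the same picture; an earlier view gave about 45.5°.
- **Moulds:** All four stand upright inside the grate rim, humps up, two by two. One had been knocked a few centimetres aside during the run, so I measured it again before picking it up.

The last pictures showed the other things on the bench, including the yellow look-alike, where they were; I checked that by eye only. While I drew the blade out, the cover slid about 4 mm on the stand, but it still lifted off cleanly. No other check failed or disagreed.

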